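# Hold a carburettor cradle on its set mark

### The arm

A 6-joint arm with a two-finger parallel gripper is mounted at the origin on the work surface. World frame = base frame: x ahead of the robot, y to its left, z up, the work surface at z = 0. Lengths are in m, angles in rad, forces in N, time in s.
With the tool pointing down it reaches from about 0.375 to 0.925 m from the base axis. Payload 5.7 kg.
Tool frame: the origin (TCP) lies at the very end of the fingers, on their centre line; the grasp point (between the pads) lies 19 mm behind it; z points along the fingers, y is the line along which they close (so a half turn about z gives the same grasp; the last joint's range is limited). The gripper opens to 85 mm and grips with 20 to 120 N. Pads are 22 mm wide; open, the fingers measure 114 mm over their backs; the gripper's body (76 mm by 85 mm) begins 54 mm behind the grasp point. The pads swing forward as they close: fully open they stand 13 mm farther back than shut.
Start: joints at [1.065, 0.359, 1.51, -0, 1.272, -0.115], TCP at [0.229, 0.555, 0.231] pointing down, gripper open.
Joint ranges: [-2.97, 2.97], [-1.01, 2.36], [0.21, 2.38], [-0.96, 4.11], [0.2, 2.71], [-2.98, 2.98]. Speed limits (rad/s): [2.39, 2.39, 3.14, 3.14, 3.14, 3.14].

### API

Orientations are given as a rotation vector (axis times angle).
In Python, from plant import monitor, capture, camera_params, env, cut_out gives the robot as it stands. The module is installed in compiled form; this text tells all that it offers.
- The arm moves only by the tool step_arm, never from a script. Its argument "targets" is text: rows parted by semicolons, each of 4 numbers parted by spaces: the shift along the tool's x, y, z in cm, then the turn about the tool's z in rad. A call has 1 to 5 rows; each row shifts and turns the commanded pose from where the row before left it, along the tool's axes as they then stand; what a row does not reach is not made up. A row lasts 1/10 s, in which the tool goes at most 50 mm and 8.59 degrees, less where a joint would pass 70% of its speed; a pose out of reach is approached as far as the arm can. A call with a gripper value outside its range is refused whole. "gripper" is the opening, from 0 (shut) to 1 (fully open), set as the call begins (left out, the last holds). The fingers move at their own pace and stop on an object; "newtons" is the grip in N (left out, the last holds). Time passes only in rows, so rows that do not move let the fingers close. It gives the time, the measured TCP pose, the force, the opening and the grip force at its end, in the units of the state.
- monitor.get_state(): the state, without advancing time (a new reading comes with each control period).
- capture(name): name is "scene" or "top" or "wrist"; returns the picture (420x560x3 uint8, red, green, blue); there is no depth.
- camera_params(name): a dict with "fx", "fy", "cx", "cy" (pixels), "eye" and "attitude" of the camera in the world. Camera axes: x right, y up, looking along -z (the intrinsics and any distortion apply to the point x, -y, -z); pixel columns grow to the right and rows downward; lengths in m; the calibration is good to about 2 mm. A picture is of the moment at which its call begins: read the wrist's pose just before it. camera_params takes no time and is no camera call; for the wrist camera it gives the pose at the moment of the call.
- env.sign_off(): hands the job in; it is judged then, once.
Trained networks look in the newest picture that a camera, given by its name, has taken for a name from the list of things; names that differ only in an ending like _2 or _b are one class to them, and where a whole thing is asked for, a point or a joint stands for the part that bears it (a point fixed in the world has none). Each returns a list of dicts, best first, with "conf" (0 to 1); they miss things now and then, are a little off and sometimes report something else, mostly with a low value. They report only what shows in the picture. A call takes as long as a camera call.
- cut_out(camera, target): "region" (420x560 bool, what is visible of it) and "bbox" ([left, top, right, bottom] in pixels, round what is visible of it).
The state is a dict: "clock": time; "joints": joint angles; "qd": joint speeds; "tau": joint torques, N m; "ee_pos": TCP position; "tool_rot": TCP orientation; "ft_force": force on the tool from outside, world axes, zero at the start; "torque": the same for the moment, N m; "opening": finger opening in m; "grasp_force": force on a finger pad.
Only numpy, scipy, OpenCV 4.12 (cv2) and the standard library are available. Lean on these libraries where they do the work, as an engineer would, in place of code of your own. Each camera call takes 0.05 s, during which the arm holds its last target. There are 200 camera calls.

### The job

A carburettor is bolted to a top-heavy rocking cradle that leans on its left stop. Working only by the sprung hand lever with the black grip, bring the cradle's needle into the forked set mark on the dial and keep it between the prongs for at least 5 seconds so the float level can be read, then let the cradle down gently (no bump on either stop) onto the left stop again and let go. Touch nothing of the cradle itself, and leave the set mark and everything else on the bench as it is.

Things in the scene. Friction and masses are not known exactly. Their poses are not given: they have to be found in the camera images.
- shaft (a point): Middle of the horizontal shaft, 125 mm above the table, on the green stand (base plate 270 x 460 x 16 mm, fixed, at another place and yaw each time). x along the shaft, away from the robot at yaw 0; y left; z up. Along x from the robot's side: hand lever (-105 mm), pillar, cradle beam, dial arc, needle and set mark (+70 mm).
- rocker (a joint): Tilt of cradle and shaft, rad about the shaft's x axis: 0 = beam level, needle upright; positive = left (+y) end up, needle and lever leaning right (-y). Padded stops at -0.4 (left end down, where it leans at the start) and +0.4. Bearing nearly frictionless (damping 0.008 N m s). Top-heavy: left alone it falls to either side.
- cradle (a point): Steel beam 370 mm long across the shaft, a dark weight (58 mm wide) at each end, carburettor on the middle (top 81 mm above the shaft), needle. This point: on the shaft axis, middle of the beam. Must not be touched. Nominal, with shaft: 3.2 kg, inertia 0.048 kg m2 about the shaft, toppling moment 0.394 N m per rad of tilt; all truly 0.9 to 1.2 times this, different each time.
- needle_tip (a point): Tip of the dark upright needle, 170 mm from the shaft; z axis points along the needle.
- lever (a joint): Angle of the hand lever relative to the cradle, rad, same axis and sign (lever's lean from upright = rocker + lever). A torsion spring joins them: 0.30 N m/rad, slack at 0, damping 0.01 N m s, range 1.2 either way. A lever turned ahead urges the cradle the same way, but the spring is weaker than the toppling moment: a still lever cannot keep the cradle up.
- grip (a point): Middle of the black round grip at the top of the hand lever, 130 mm from the shaft axis, at x = -108 mm from shaft: a bar 24 mm thick, 64 mm long, parallel to the shaft, free above and on both sides; it can turn between finger pads. Lever 70 g.
- setmark (a joint): Where the set mark is clamped, in rad on the same scale as rocker; differs each time, between -0.2 and +0.2. Stays where it is.
- mark (a point): Middle between the two steel prongs of the forked set mark on the dial arc, 170 mm from the shaft, where the needle tip belongs; the z axis points away from the shaft. The needle is between the prongs (39 mm apart) when within about 0.1 rad of the middle.
- screwdriver: bystander: screwdriver lying on the stand's plate, right front, 140 mm long
- jetcup: bystander: small aluminium cup on the stand's plate, left front, 52 mm wide, 30 mm high
- whetstone: bystander: grey sharpening stone 75 x 200 x 30 mm, left
- disc: bystander: reddish grinding disc 110 mm wide, 14 mm thick, left
- jar: bystander: amber jar 72 mm wide, 90 mm high, right
- woodblock: bystander: wooden block 90 x 60 x 45 mm, right

How it is judged:
By the outcome, as a careful person would: the job done as asked, in the order asked, and still so for the second after the job is handed in, with the robot touching nothing.
It also fails if it takes over 64 s, if anything falls off the work surface, if the arm or the gripper's body presses on something with over 40 N, if the wrist force passes 120 N, or if a joint passes its speed limit or range.

## Working session

There is one attempt and no reset: what is moved stays moved. The work goes in short steps, Python scripts to look and compute and a tool call to move; the robot and the scene stay as the last step left them, time stands still between calls to the robot, and variables do not carry over. Pictures are saved under pics/ and viewed, at most 10 in all, crops included, and the job is handed in when it is done.

Besides the shell and the picture viewer there is one more tool, called after "Request:" as name(argument=value, ...) on one line, values as JSON. step_arm: Moves the arm, as the interface text tells. Its arguments: {"type":"object","properties":{"targets":{"type":"string"},"gripper":{"type":"number"},"newtons":{"type":"number"}},"required":["targets"]}

```bash
mkdir -p pics; cat > h.py <<'E'
import numpy as np, cv2
from plant import monitor, capture, camera_params, env, cut_out
def shot(n,name):
    im=capture(n); cv2.imwrite(f'pics/{name}.png',im[...,::-1]); return im
E
python3 - <<'E'
from h import *
for n in ('scene','top'):
    shot(n,n+'1'); p=camera_params(n); print(n,{k:np.round(v,4).tolist() if not isinstance(v,str) else v for k,v in p.items()})
    for t in ('grip','needle_tip','setmark','shaft','jetcup'):
        for d in cut_out(n,t)[:2]:
            r=np.argwhere(d['region']); print(t,round(d['conf'],2),d['bbox'],r.mean(0)[::-1].round(1),len(r))
print(monitor.get_state()); print({k:np.round(v,4).tolist() for k,v in camera_params('wrist').items()})
E
```

```text
scene {'fx': 447.0966, 'fy': 447.0966, 'cx': 279.1532, 'cy': 212.9658, 'eye': [1.536, 0.2648, 0.9794], 'attitude': [0.6199, 0.8072, 1.6504]}
grip 0.6 [256.7, 173.2, 283.0, 208.6] [270.2 187.1] 204
needle_tip 0.92 [185.3, 170.0, 301.8, 263.2] [250.5 219.9] 2427
setmark 0.6 [207.7, 184.3, 233.1, 200.9] [220.7 189.7] 227
shaft 0.64 [162.7, 169.8, 328.7, 305.2] [245.6 246.6] 11337
jetcup 0.73 [296.4, 234.3, 313.2, 248.2] [305.2 239.3] 200
top {'fx': 485.8466, 'fy': 485.8466, 'cx': 278.5764, 'cy': 213.8027, 'eye': [0.4427, -0.0001, 1.4688], 'attitude': [0.0664, -0.0621, -1.5701]}
grip 0.74 [275.3, 220.6, 308.7, 246.5] [283.6 234.8] 255
needle_tip 0.78 [241.0, 187.0, 373.8, 247.6] [306.4 208.4] 2757
setmark 0.67 [416.9, 246.0, 450.3, 272.9] [433.5 260.3] 637
setmark 0.59 [316.9, 165.7, 332.2, 172.8] [325.2 170.9] 60
shaft 0.82 [221.7, 151.9, 390.8, 268.9] [305.5 207.9] 13147
shaft 0.62 [105.8, 240.4, 136.4, 305.8] [120.3 272.6] 1904
jetcup 0.68 [239.7, 226.3, 257.7, 240.3] [247.9 230.5] 212
{'clock': 0.6, 'joints': array([ 1.06487877e+00,  3.58789348e-01,  1.51038393e+00,  2.02214199e-05,
        1.27251034e+00, -1.15091169e-01]), 'qd': array([-8.44592062e-05, -3.16833185e-04, -2.10605691e-04, -1.40329578e-03,
       -1.52559897e-03,  1.29601081e-04]), 'tau': array([-2.09148129e-04, -5.27294004e+01, -2.78920752e+01, -3.39688522e-04,
        2.27195851e-03,  8.26052656e-06]), 'ee_pos': array([0.22855555, 0.55473784, 0.23127925]), 'tool_rot': array([-6.10009137e-01, -3.08175323e+00,  1.26785971e-04]), 'ft_force': array([ 1.00976659,  0.22658317, -1.02241908]), 'torque': array([ 0.04027385,  0.01897421, -0.00193903]), 'grasp_force': 0.0, 'opening': 0.08546714260832386}
{'fx': 313.0408, 'fy': 313.0408, 'cx': 277.494, 'cy': 210.4697, 'eye': [0.1601, 0.5841, 0.3737], 'attitude': [-0.2648, -0.1755, 1.1703]}
```

```bash
python3 - <<'E'
import cv2
a=cv2.imread('pics/scene1.png')[140:320,130:370]; b=cv2.imread('pics/top1.png')[130:310,190:430]
cv2.imwrite('pics/c1.png',cv2.vconcat([cv2.resize(a,None,fx=1.6*1,fy=1.6,interpolation=cv2.INTER_CUBIC),cv2.resize(b,None,fx=1.6,fy=1.6,interpolation=cv2.INTER_CUBIC)]))
a=cv2.resize(a,(400*1,300),interpolation=cv2.INTER_CUBIC);b=cv2.resize(b,(400,300),interpolation=cv2.INTER_CUBIC)
E
```

```text
(no output)
```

View pics/c1.png

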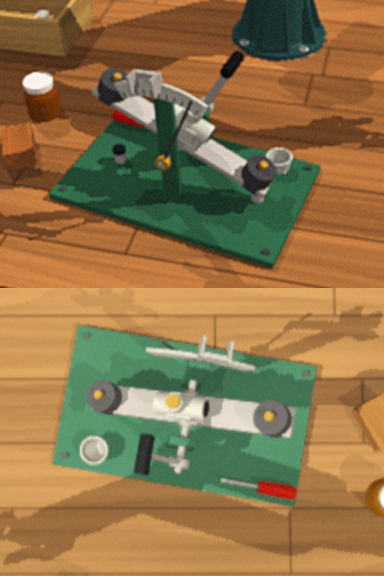

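View pics/scene1.png

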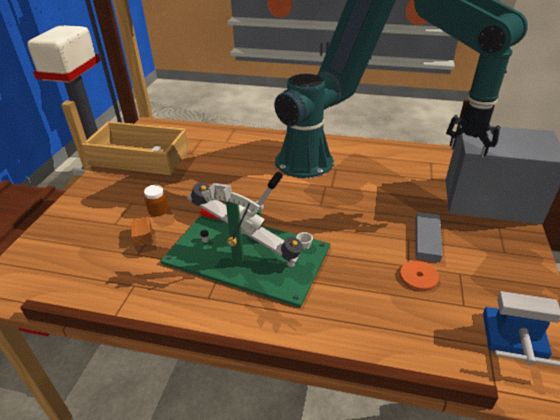

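```bash
cat >> h.py <<'E'
from scipy.spatial.transform import Rotation as R
from scipy.optimize import least_squares
def proj(n,P,p=None):
    p=p or camera_params(n); c=R.from_rotvec(p['attitude']).inv().apply(np.atleast_2d(P)-p['eye'])
    return np.c_[p['cx']+p['fx']*c[:,0]/-c[:,2], p['cy']-p['fy']*c[:,1]/-c[:,2]]
def ray(n,uv):
    p=camera_params(n); uv=np.atleast_2d(uv)
    d=np.c_[(uv[:,0]-p['cx'])/p['fx'],-(uv[:,1]-p['cy'])/p['fy'],-np.ones(len(uv))]
    d=R.from_rotvec(p['attitude']).apply(d); return np.array(p['eye']),d/np.linalg.norm(d,axis=1)[:,None]
def tri(obs):
    A=np.zeros((3,3));b=np.zeros(3)
    for n,uv in obs:
        e,d=ray(n,uv);M=np.eye(3)-np.outer(d[0],d[0]);A+=M;b+=M@e
    return np.linalg.solve(A,b)
def onz(n,uv,z):
    e,d=ray(n,uv); return e+d*((z-e[2])/d[:,2])[:,None]
E
cat > m1.py <<'E'
from h import *
for n in ('top','scene'):
    im=cv2.imread(f'pics/{n}1.png'); hsv=cv2.cvtColor(im,cv2.COLOR_BGR2HSV)
    m=cv2.inRange(hsv,(60,80,30),(90,255,255)); roi=np.zeros_like(m)
    r={'top':(140,330,200,410),'scene':(200,310,150,340)}[n]; roi[r[0]:r[1],r[2]:r[3]]=255; m&=roi
    k,l,s,c=cv2.connectedComponentsWithStats(m); m=(l==1+np.argmax(s[1:,4])).astype('uint8')
    hull=cv2.convexHull(cv2.findContours(m,0,2)[0][0] if True else 0)
    cs=max(cv2.findContours(m,0,2)[0],key=cv2.contourArea); hull=cv2.convexHull(cs)
    q=cv2.approxPolyN(hull,4,ensure_convex=True).reshape(-1,2).astype(float)
    X=onz(n,q,.016); print(n,q.tolist(),X.round(4).tolist(),'edges',np.linalg.norm(X-np.roll(X,-1,0),axis=1).round(3),'centre',X.mean(0).round(4))
    for i in range(4):
        d=X[(i+1)%4]-X[i]; print('yaw',np.arctan2(d[1],d[0]).round(4))
    b={'top':(222,248,270,292),'scene':(168,195,262,288)}[n]
    g=im[b[0]:b[1],b[2]:b[3]].max(2)<45; y,x=np.nonzero(g); print('grip px',x.mean()+b[2],y.mean()+b[0],len(x))
E
python3 m1.py
```

```text
top [[387.0, 179.0], [373.0, 266.0], [223.0, 239.0], [239.0, 153.0]] [[0.667, -0.3232, 0.016], [0.406, -0.2769, 0.016], [0.4863, 0.1699, 0.016], [0.7468, 0.1238, 0.016]] edges [0.265 0.454 0.265 0.454] centre [ 0.5765 -0.0766  0.016 ]
yaw 2.9657
yaw 1.393
yaw -0.1752
yaw -1.7475
grip px 282.2173913043478 234.7173913043478 46
scene [[330.0, 244.0], [300.0, 307.0], [159.0, 262.0], [216.0, 196.0]] [[0.4885, 0.1743, 0.016], [0.756, 0.1283, 0.016], [0.6737, -0.3247, 0.016], [0.3169, -0.2647, 0.016]] edges [0.271 0.46  0.362 0.471] centre [ 0.5588 -0.0717  0.016 ]
yaw -0.1702
yaw -1.7504
yaw 2.9751
yaw 1.1982
grip px 275.20472440944883 179.3228346456693 127
```

```bash
cat >> h.py <<'E'
YAW=-0.175; EX=np.array([np.cos(YAW),np.sin(YAW),0]); EY=np.array([-EX[1],EX[0],0]); EZ=np.array([0,0,1.])
S=np.array([0.579,-0.076,0.125])
def pt(x,r,a,s=None):  # point at shaft-x, radius r, tilt a
    return (S if s is None else s)+x*EX+r*(-np.sin(a)*EY+np.cos(a)*EZ)
E
python3 - <<'E'
from h import *
G=tri([('top',(282.2,234.7)),('scene',(275.2,179.3))]); print('grip',G, 'expected',pt(-.108,.13,-.4), proj('top',G),proj('scene',G))
print('in stand', (G-S)@np.array([EX,EY,EZ]).T)
out=[]
for n,(x0,y0,x1,y1),f in (('scene',(170,150,300,260),5.5),('top',(235,150,385,260),5)):
    im=cv2.imread(f'pics/{n}1.png')[y0:y1,x0:x1]; im=cv2.resize(im,None,fx=f,fy=f,interpolation=cv2.INTER_CUBIC)
    for k in range(-4,5):
        u=(proj(n,pt(.07,.17,k/10))[0]-(x0,y0)+.5)*f; cv2.circle(im,tuple(map(int,u)),3,(0,0,255) if k%2 else (255,0,255),-1)
    for P in (S+.07*EX,pt(.07,.17,-.4),pt(-.108,.13,-.4)):
        u=(proj(n,P)[0]-(x0,y0)+.5)*f; cv2.circle(im,tuple(map(int,u)),4,(0,255,255),1)
    cv2.imwrite(f'pics/z_{n}.png',im)
E
```

```text
grip [ 0.48946468 -0.00207265  0.2403136 ] expected [ 0.48146365 -0.00734515  0.24473793] [[280.66071558 235.07249515]] [[273.82835808 179.31591496]]
in stand [-0.10103916  0.05720939  0.1153136 ]
```

View pics/z_scene.png

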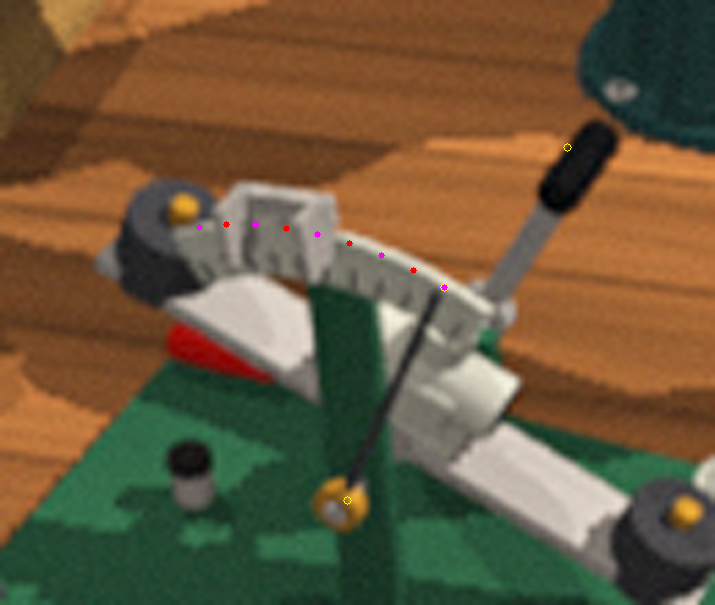

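View pics/z_top.png

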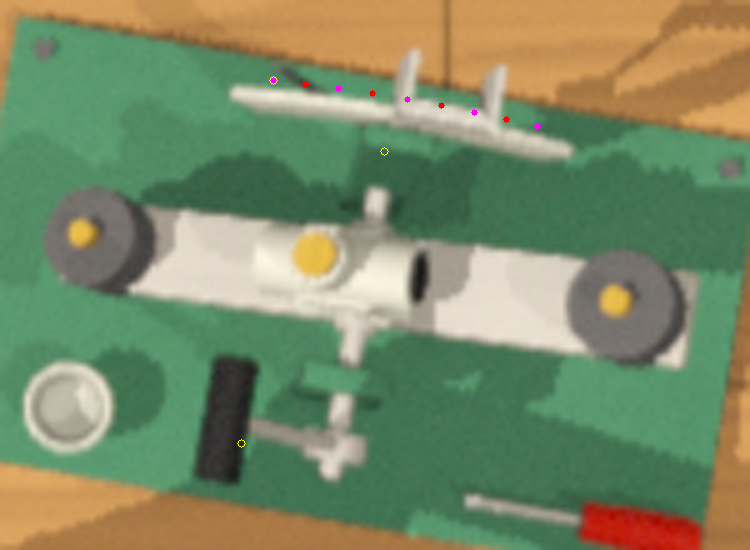

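```bash
python3 - <<'E'
from h import *
C={n:camera_params(n) for n in ('top','scene')}
corn={'top':[[387,179],[373,266],[223,239],[239,153]],'scene':[[300,307],[330,244],[159,262]]}
loc={'top':[(.135,-.23),(-.135,-.23),(-.135,.23),(.135,.23)],'scene':[(.135,.23),(-.135,.23),(.135,-.23)]}
ob=[('top',(279.9,233.5),'g'),('scene',(274.6,179.8),'g'),('scene',(249.0,202.8),'t'),('top',(235+283/5-.5,150+72/5-.5),'t'),('scene',(170+342/5.5-.5,150+503/5.5-.5),'s')]
def f(p,full=False):
    sx,sy,yaw,le,ra=p; ex=np.array([np.cos(yaw),np.sin(yaw),0]);ey=np.array([-ex[1],ex[0],0]);s=np.array([sx,sy,.125]);r=[]
    q=lambda x,rr,a:s+x*ex+rr*(-np.sin(a)*ey+np.cos(a)*EZ)
    D={'g':q(-.108,.13,le),'t':q(.07,.17,ra),'s':s+.075*ex}
    for n,uv,k in ob: r+=list(proj(n,D[k],C[n])[0]-uv)
    for n in C:
        P=np.array([s+a*ex+b*ey for a,b in loc[n]]);P[:,2]=.016; r+=list(((proj(n,P,C[n])-corn[n]-(0,0))*.5).ravel())
    return np.array(r+[(ra+.4)/.02*1])
o=least_squares(f,[.579,-.076,-.175,-.47,-.4],loss='soft_l1'); print(o.x.round(4)); print(f(o.x).round(1))
p=o.x; ex=np.array([np.cos(p[2]),np.sin(p[2]),0])
print('grip tri',tri([(a,b) for a,b,k in ob if k=='g']))
import re
t=open('h.py').read(); t=re.sub(r'YAW=[-.\d]+',f'YAW={p[2]:.4f}',t); t=re.sub(r'S=np.array\(\[.*?\]\)',f'S=np.array([{p[0]:.4f},{p[1]:.4f},0.125])',t); open('h.py','w').write(t)
E
python3 - <<'E'
from h import *
print(pt(-.108,.13,-.47)); 
for k in range(-4,5): print(k/10,proj('scene',pt(.07,.17,k/10)).round(1),proj('top',pt(.07,.17,k/10)).round(1))
print(proj('scene',S+.07*EX))
s=monitor.get_state(); M=R.from_rotvec(s['tool_rot']).as_matrix(); print(M.round(3))
E
```

```text
[ 0.5824 -0.0771 -0.1812 -0.4733 -0.3918]
[-0.3  2.6  0.3 -1.  -0.1 -0.5 -0.8  0.3 -0.8  1.3  0.7 -1.1  0.4 -0.4
 -0.6 -0.8 -0.2 -1.6 -0.7 -0.  -0.2  0.3 -0.5 -0.1  0.4]
grip tri [4.93236088e-01 4.84490094e-04 2.41473784e-01]
[4.86778066e-01 2.74006937e-04 2.40903877e-01]
-0.4 [[249.4 202.6]] [[289.8 164.2]]
-0.3 [[243.7 199.4]] [[296.2 164.9]]
-0.2 [[237.9 196.7]] [[302.9 165.8]]
-0.1 [[232.1 194.5]] [[309.7 166.8]]
0.0 [[226.2 192.8]] [[316.5 168. ]]
0.1 [[220.6 191.6]] [[323.4 169.3]]
0.2 [[215.1 191. ]] [[330.  170.6]]
0.3 [[209.8 191. ]] [[336.5 172.1]]
0.4 [[204.8 191.4]] [[342.6 173.7]]
[[231.76991405 241.13963112]]
[[-0.925  0.381 -0.   ]
 [ 0.381  0.925 -0.   ]
 [ 0.    -0.    -1.   ]]
```

Request:
step_arm(targets="0 0 -3 -0.105;0 0 -4 -0.106;0 0 -2 0;-2 -3 0 0;-2.6 -3.8 0 0", gripper=1)

```text
clock: 1.1
ee_pos: [0.2619, 0.4805, 0.3222]
tool_rot: [0.278, 3.128, 0.004]
ft_force: [0.5, -0.0, -0.0]
opening: 0.0854
grasp_force: 0.0
```

Request:
step_arm(targets="-2.6 -3.8 0 0;-2.6 -3.8 0 0;-2.6 -3.8 0 0;-2.6 -3.8 0 0;-2.6 -3.8 0 0")

```text
clock: 1.6
ee_pos: [0.3559, 0.2678, 0.3216]
tool_rot: [0.281, 3.128, 0.001]
ft_force: [1.0, 0.6, 0.6]
opening: 0.085
grasp_force: 0.0
```

Request:
step_arm(targets="-2.6 -3.8 0 0;-2.6 -3.8 0 0;-2.6 -3.8 0 0;-2.6 -3.8 0 0;0 0 0 0")

```text
clock: 2.1
ee_pos: [0.4331, 0.0966, 0.3216]
tool_rot: [0.291, 3.126, -0.004]
ft_force: [-0.5, 1.2, -0.9]
opening: 0.0855
grasp_force: 0.0
```

Request:
step_arm(targets="-2.8 -4.2 0 0;-2.8 -4.2 0 0;0 0 0 0;0 0 0 0")

```text
clock: 2.5
ee_pos: [0.4704, 0.0093, 0.3211]
tool_rot: [-0.286, -3.128, -0.001]
ft_force: [0.1, 0.4, -0.7]
opening: 0.0856
grasp_force: 0.0
```

```bash
python3 - <<'E'
from h import *
s=monitor.get_state(); print(s['ee_pos'],s['tool_rot'],s['clock'])
p=camera_params('wrist'); im=shot('wrist','w1')
G=pt(-.108,.13,-.473); print('pred grip',proj('wrist',G,p), 'ends',proj('wrist',np.array([G+.032*EX,G-.032*EX]),p).tolist())
t=proj('wrist',s['ee_pos'],p); print('tcp',t)
for d in cut_out('wrist','grip')[:2]: r=np.argwhere(d['region']); print(d['conf'],d['bbox'],r.mean(0)[::-1])
u=[tuple(map(int,x)) for x in proj('wrist',np.array([G,G+.032*EX,G-.032*EX,s['ee_pos'],pt(.07,.17,.1),pt(.07,.17,-.4)]),p)]
v=im[...,::-1].copy()
for x in u: cv2.circle(v,x,3,(0,255,255),1)
cv2.imwrite('pics/w1a.png',v)
im=shot('scene','s2'); cv2.imwrite('pics/s2z.png',cv2.resize(im[120:270,150:330,::-1],None,fx=4,fy=4,interpolation=cv2.INTER_CUBIC))
E
```

```text
[0.4703978  0.00929622 0.32113284] [-2.85705484e-01 -3.12780451e+00 -8.89074146e-04] 2.5
pred grip [[269.55745892 239.52218578]] ends [[269.92116437523754, 276.8036125425895], [269.16405731669516, 199.19677252819926]]
tcp [[276.30627242 267.88864346]]
0.89 [201.5, 196.2, 289.7, 292.7] [258.05988356 236.91932354]
0.15 [67.0, 168.4, 171.5, 188.5] [102.45948204 177.86716792]
```

View pics/w1a.png

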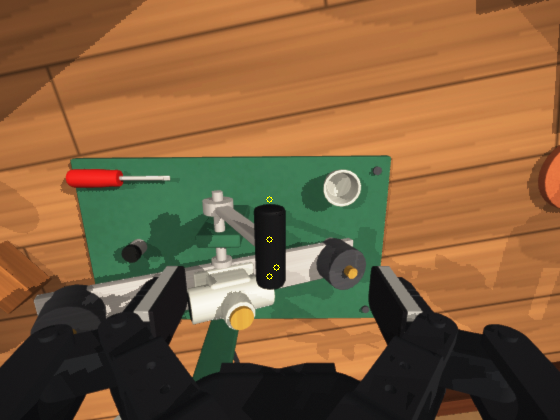

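View pics/s2z.png

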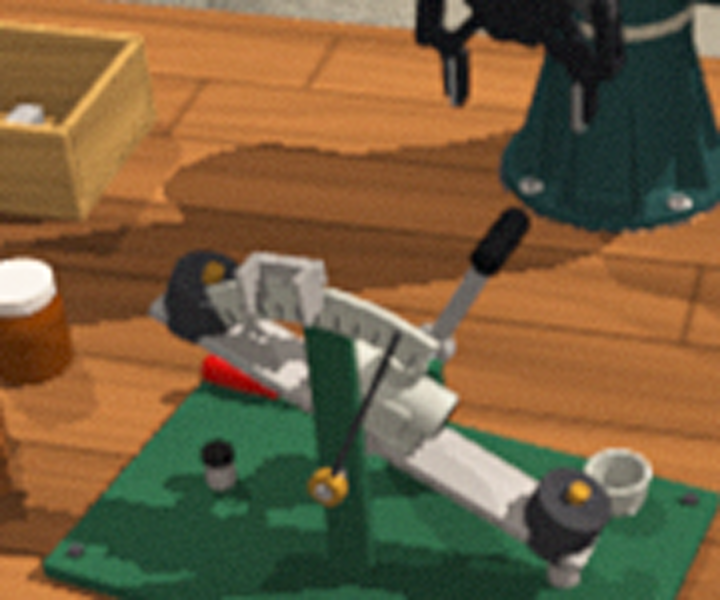

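Request:
step_arm(targets="-0.8 -0.5 2 0;0 0 3 0;0 0 3 0;0 0 2.1 0;0 0 0 0")

```text
clock: 3.15
ee_pos: [0.4745, 0.0049, 0.2178]
tool_rot: [-0.278, -3.123, -0.001]
ft_force: [-0.0, 0.5, -0.4]
opening: 0.0856
grasp_force: 0.0
```

```bash
python3 - <<'E'
from h import *
s=monitor.get_state(); print(s['ee_pos'],s['ft_force'],s['clock'],'stand',((s['ee_pos']-S)@np.array([EX,EY,EZ]).T).round(4))
im=shot('wrist','w2'); 
E
```

```text
[0.47449975 0.00492958 0.2178016 ] [-0.04405958  0.51800923 -0.39014026] 3.15 stand [-0.1209  0.0612  0.0928]
```

View pics/w2.png

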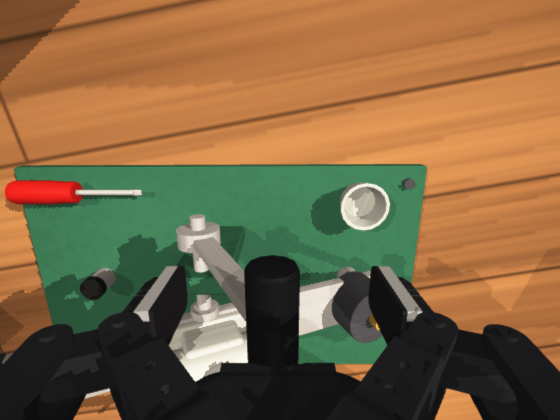

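Request:
step_arm(targets="0 0 0 0;0 0 0 0;0 0 0 0;0 0 0 0;0 0 0 0", gripper=0, newtons=30)

```text
clock: 3.7
ee_pos: [0.4776, 0.0034, 0.221]
tool_rot: [0.282, 3.128, 0.001]
ft_force: [-0.4, 2.0, 5.8]
opening: 0.023
grasp_force: 33.5
```

```bash
cat >> h.py <<'E'
CS=camera_params('scene'); GR=np.arange(-.5,.501,.005); RR=np.linspace(.06,.166,60)
UV=np.array([[proj('scene',pt(.07,r,a),CS)[0] for r in RR] for a in GR]).astype('float32')
def needle(im):
    g=cv2.GaussianBlur(im.max(2).astype('float32'),(0,0),.5)
    v=cv2.remap(g,UV[...,0].copy(),UV[...,1].copy(),cv2.INTER_CUBIC)  # angle x radius
    k=12; ref=np.minimum(np.roll(v,k,0),np.roll(v,-k,0)); c=np.clip(ref-v,-20,60).mean(1); c[:k]=c[-k:]=-99
    i=int(np.argmax(c)); w=np.clip(c[i-7:i+8]-.4*c[i],0,None); return float((w*GR[i-7:i+8]).sum()/w.sum()),float(c[i])
def measure():
    s=monitor.get_state(); t=s['clock']; im=capture('scene'); a,c=needle(im)
    y,z=(s['ee_pos']-S)@EY,s['ee_pos'][2]
    return t,a,c,y,z,s,im
E
python3 - <<'E'
from h import *
for n in ('scene1','s2'): print(needle(cv2.imread(f'pics/{n}.png')[...,::-1]))
for i in range(3):
    t,a,c,y,z,s,im=measure(); print(t,a,c,'y z',y,z,((s['ee_pos']-S)@EX),s['ft_force'],s['torque'],s['grasp_force'],s['opening'],(s['qd']).round(3))
cv2.imwrite('pics/s3.png',im[...,::-1])
E
```

```text
(-0.39569152974414495, 43.27268981933594)
(-0.39577002659923866, 43.41351318359375)
3.7 -0.39557133970175185 43.63783264160156 y z 0.06026423668535166 0.22099120923925353 -0.11755975767717301 [-0.38663975  1.99573744  5.77240219] [0.24720011 0.18103007 0.03608843] 33.48819457227364 0.02304729980988452 [-0.002  0.003 -0.001 -0.001  0.001  0.   ]
3.75 -0.39540652549536903 43.78495407104492 y z 0.06028916566482455 0.2209376116760306 -0.11758495182461144 [-1.57593785  1.71310161  4.49970808] [0.33227185 0.26586126 0.06896175] 33.557265212293714 0.02308492279573999 [ 0.001  0.001  0.001  0.001  0.001 -0.001]
3.8 -0.39577234321803567 43.58219528198242 y z 0.06035085938407765 0.22093540964614877 -0.11757682233879138 [-0.68379022  1.91104911  5.65261612] [0.36505228 0.2406341  0.07311061] 33.564679166302085 0.022850582327604837 [ 0.    -0.001 -0.002  0.001 -0.001 -0.001]
```

Request:
step_arm(targets="0 -0.6 -0.3 0;0 -0.5 -0.2 0;0 -0.6 -0.2 0;0 -0.6 -0.2 0;0 -0.6 -0.2 0")

```text
clock: 4.35
ee_pos: [0.4729, -0.024, 0.2322]
tool_rot: [0.283, 3.127, 0.006]
ft_force: [0.9, 7.3, 7.6]
opening: 0.023
grasp_force: 30.8
```

```bash
python3 c.py "-0.6 -0.3;-0.5 -0.2;-0.6 -0.2;-0.6 -0.2;-0.6 -0.2"
```

```text
t=4.35 th=-0.3955 c=44 pred=-0.3957 w=0.000(sd 0.014) kt=0.410 I=0.0500 b=0.000 phi=-0.242 y cmd-act=-0.13cm z=0.2322 F=[0.9 7.3 7.6] grip=31
```

Request:
step_arm(targets="0 -0.6 -0.1 0;0 -0.7 -0.1 0;0 -0.6 -0.1 0;0 -0.6 -0.1 0;0 -0.6 0 0", newtons=20)

```text
clock: 4.9
ee_pos: [0.4674, -0.0553, 0.2362]
tool_rot: [0.283, 3.127, 0.003]
ft_force: [0.8, 5.6, 7.0]
opening: 0.0233
grasp_force: 31.1
```

```bash
sed -i "s/'TAU',.05/'TAU',.02/" c.py; python3 c.py "-0.6 -0.1;-0.7 -0.1;-0.6 -0.1;-0.6 -0.1;-0.6 0"
```

```text
t=4.90 th=-0.3956 c=44 pred=-0.3957 w=0.000(sd 0.015) kt=0.410 I=0.0500 b=0.000 phi=-0.002 y cmd-act=-0.05cm z=0.2362 F=[0.8 5.6 7. ] grip=31
```

Request:
step_arm(targets="0 -0.2 0 0;0 -0.2 0 0;0 -0.2 0 0;0 -0.2 0 0;0 -0.2 0 0")

```text
clock: 5.45
ee_pos: [0.4656, -0.0654, 0.2358]
tool_rot: [0.282, 3.127, 0.002]
ft_force: [1.6, 5.3, 5.9]
opening: 0.0231
grasp_force: 31.4
```

```bash
python3 c.py "-0.2 0;-0.2 0;-0.2 0;-0.2 0;-0.2 0"
```

```text
t=5.45 th=-0.3958 c=44 pred=-0.3957 w=0.000(sd 0.015) kt=0.410 I=0.0500 b=0.000 phi=0.075 y cmd-act=-0.03cm z=0.2358 F=[1.6 5.3 5.9] grip=31
```

Request:
step_arm(targets="0 -0.2 0 0;0 -0.2 0 0;0 -0.2 0 0;0 -0.2 0.1 0;0 -0.2 0 0")

```text
clock: 6.0
ee_pos: [0.4638, -0.0758, 0.2351]
tool_rot: [0.282, 3.127, -0.001]
ft_force: [1.5, 3.2, 6.4]
opening: 0.0229
grasp_force: 31.0
```

```bash
cp st.json st0.json; python3 c.py "-0.2 0;-0.2 0;-0.2 0;-0.2 0.1;-0.2 0" 0.11 0.15
```

```text
t=6.00 th=-0.3955 c=44 pred=-0.3951 w=0.007(sd 0.027) kt=0.412 I=0.0500 b=-0.001 phi=0.153 y cmd-act=0.03cm z=0.2351 F=[1.5 3.2 6.4] grip=31
plan phi [0.191 0.214 0.213 0.194 0.167 0.139 0.116 0.099 0.089 0.082] eq -0.04
th @.5,1,1.5,2,2.5 [-0.344 -0.248 -0.171 -0.091 -0.024] w [0.189 0.171 0.147 0.171 0.074]
ROWS 0 -0.5 0.2 0;0 -0.3 0 0;0 0 0 0;0 0.3 -0 0;0 0.3 -0.1 0
```

Request:
step_arm(targets="0 -0.2 0 0;0 -0.2 0.1 0;0 -0.1 0 0;0 -0.1 0 0")

```text
clock: 6.45
ee_pos: [0.4628, -0.0816, 0.2339]
tool_rot: [0.282, 3.127, -0.0]
ft_force: [2.4, 3.3, 6.0]
opening: 0.023
grasp_force: 31.1
```

```bash
cp st.json st0.json; python3 c.py "-0.2 0;-0.2 0.1;-0.1 0;-0.1 0" 0.11 0.15
```

```text
t=6.45 th=-0.3771 c=42 pred=-0.3709 w=0.102(sd 0.017) kt=0.415 I=0.0501 b=-0.003 phi=0.200 y cmd-act=0.02cm z=0.2339 F=[2.4 3.3 6. ] grip=31
plan phi [0.176 0.151 0.131 0.117 0.11  0.106 0.103 0.101 0.098 0.094] eq -0.039
th @.5,1,1.5,2,2.5 [-0.293 -0.22  -0.148 -0.068 -0.   ] w [0.156 0.142 0.149 0.169 0.083]
ROWS 0 0.3 0 0;0 0.3 -0 0;0 0.3 -0.1 0;0 0.2 0 0;0 0.1 -0 0
```

Lifted off and the model tracks well; continue with the planned rows.

Request:
step_arm(targets="0 0.3 0 0;0 0.3 0 0;0 0.3 -0.1 0;0 0.2 0 0;0 0.1 0 0")

```text
clock: 7.0
ee_pos: [0.4645, -0.072, 0.2352]
tool_rot: [0.28, 3.128, -0.008]
ft_force: [-2.3, -3.4, 8.5]
opening: 0.0227
grasp_force: 31.4
```

```bash
python3 c.py "0.3 0;0.3 0;0.3 -0.1;0.2 0;0.1 0" 0.11 0.15
```

```text
t=7.00 th=-0.2914 c=29 pred=-0.2934 w=0.158(sd 0.018) kt=0.415 I=0.0500 b=-0.002 phi=0.106 y cmd-act=0.24cm z=0.2352 F=[-2.3 -3.4  8.5] grip=31
plan phi [0.106 0.103 0.1   0.096 0.091 0.086 0.08  0.074 0.068 0.062] eq -0.04
th @.5,1,1.5,2,2.5 [-0.209 -0.134 -0.059  0.018  0.09 ] w [0.149 0.15  0.15  0.158 0.122]
ROWS 0 0 -0 0;0 0 -0 0;0 0.1 -0 0;0 0 -0 0;0 0.1 -0 0
```

Request:
step_arm(targets="0 0 0 0;0 0 0 0;0 0.1 0 0;0 0 0 0;0 0.1 0 0")

```text
clock: 7.55
ee_pos: [0.4648, -0.0701, 0.2352]
tool_rot: [0.281, 3.128, -0.008]
ft_force: [-2.0, -4.1, 10.0]
opening: 0.0233
grasp_force: 31.6
```

```bash
python3 c.py "0 0;0 0;0.1 0;0 0;0.1 0" 0.11 0.15
```

```text
t=7.55 th=-0.1926 c=22 pred=-0.2081 w=0.191(sd 0.019) kt=0.423 I=0.0510 b=0.010 phi=0.091 y cmd-act=0.25cm z=0.2352 F=[-2.  -4.1 10. ] grip=32
plan phi [0.061 0.035 0.021 0.017 0.019 0.024 0.027 0.028 0.027 0.023] eq -0.055
th @.5,1,1.5,2,2.5 [-0.097 -0.031  0.045  0.101  0.113] w [0.136 0.14  0.153 0.059 0.008]
ROWS 0 0.4 -0.1 0;0 0.3 0 0;0 0.2 0 0;0 0.1 0 0;0 -0.1 0 0
```

Request:
step_arm(targets="0 0.4 -0.1 0;0 0.3 0 0;0 0.2 0 0;0 0.1 0 0;0 -0.1 0 0")

```text
clock: 8.1
ee_pos: [0.4666, -0.0599, 0.2357]
tool_rot: [0.281, 3.128, -0.004]
ft_force: [-0.1, -2.2, 4.8]
opening: 0.023
grasp_force: 31.3
```

```bash
python3 - <<'E'
s=open('c.py').read()
s=s.replace("tc=np.array(st['t']); ph=-np.arcsin(np.array(st['y'])/L)",
"""st['log'].append([t,a,ya,y]); lg=np.array(st['log']); tc=np.array(st['t'])
ph=-np.arcsin((np.array(st['y'])-np.interp(tc,lg[:,0],lg[:,3]-lg[:,2]))/L); EO=y-ya""")
s=s.replace(" st['log'].append([t,a,ya,y])\njson","\njson").replace(".003**2*dt",".006**2*dt")
s=s.replace("dy=round((-L*np.sin(q)-yc)*100,1)","dy=round((-L*np.sin(q)+EO-yc)*100,1)")
open('c.py','w').write(s)
E
python3 c.py "0.4 -0.1;0.3 0;0.2 0;0.1 0;-0.1 0" 0.11 0.15
```

```text
t=8.10 th=-0.1098 c=22 pred=-0.0830 w=0.110(sd 0.019) kt=0.407 I=0.0510 b=-0.010 phi=0.031 y cmd-act=0.12cm z=0.2357 F=[-0.1 -2.2  4.8] grip=31
plan phi [ 0.056  0.074  0.079  0.072  0.059  0.043  0.027  0.013 -0.001 -0.014] eq -0.029
th @.5,1,1.5,2,2.5 [-0.041  0.046  0.105  0.112  0.109] w [ 0.166  0.164  0.06  -0.007 -0.004]
ROWS 0 -0.3 0 0;0 -0.3 0.1 0;0 -0 -0 0;0 0.1 -0.1 0;0 0.1 0 0
```

Request:
step_arm(targets="0 -0.3 0 0;0 -0.2 0 0;0 0 0 0;0 0.1 0 0;0 0.1 0 0")

```text
clock: 8.65
ee_pos: [0.4662, -0.062, 0.2356]
tool_rot: [0.282, 3.128, -0.001]
ft_force: [1.1, -0.9, 4.8]
opening: 0.023
grasp_force: 31.4
```

```bash
python3 - <<'E'
s=open('c.py').read()
i=s.index("m=np.array(st['m'])"); j=s.index("print(f\"t=")
s=s[:i]+'''m=np.array([STOP,0,.41,.050,0]);P=np.diag([1e-6,1e-6,.03**2,.004**2,.02**2]); tp=3.85
for tt_,aa,_,_ in st['log']:
    dt=tt_-tp; f=lambda x:sim(x,tp,tt_,phi)
    mp=f(m); J=np.array([(f(m+e)-f(m-e))/(2*e.max()) for e in np.diag([1e-4,1e-4,1e-3,1e-4,1e-3])]).T
    P=J@P@J.T+np.diag([1e-6,.02**2*dt,0,0,.005**2*dt])
    K=P[:,0]/(P[0,0]+.002**2); m=mp+K*(aa-mp[0]); P=P-np.outer(K,P[0]); tp=tt_
    if aa<STOP+.003 and m[1]<0.02: m[1]=max(m[1],0)
json.dump(st,open(F,'w'))
'''+s[j:]
open('c.py','w').write(s)
E
python3 c.py "-0.3 0;-0.2 0;0 0;0.1 0;0.1 0" 0.11 0.15; cat > /dev/null; python3 -c "
import json;print(*[[round(v,4) for v in l] for l in json.load(open('st.json'))['log']],sep='\n')"
```

```text
t=8.65 th=-0.0659 c=19 pred=-0.0700 w=0.082(sd 0.018) kt=0.405 I=0.0497 b=-0.022 phi=0.047 y cmd-act=0.03cm z=0.2356 F=[ 1.1 -0.9  4.8] grip=31
plan phi [ 0.07   0.085  0.084  0.072  0.054  0.032  0.011 -0.01  -0.028 -0.044] eq -0.017
th @.5,1,1.5,2,2.5 [0.001 0.084 0.113 0.11  0.11 ] w [ 0.176  0.126  0.005 -0.004  0.   ]
ROWS 0 -0.3 0.1 0;0 -0.2 -0 0;0 0 -0 0;0 0.2 -0 0;0 0.2 -0.1 0
[4.35, -0.3955, 0.0325, 0.0312]
[4.9, -0.3956, 0.0007, 0.0002]
[5.45, -0.3958, -0.0095, -0.0098]
[6.0, -0.3955, -0.0201, -0.0198]
[6.45, -0.3771, -0.026, -0.0258]
[7.0, -0.2914, -0.0162, -0.0138]
[7.55, -0.1926, -0.0143, -0.0118]
[8.1, -0.1098, -0.004, -0.0028]
[8.65, -0.0659, -0.0061, -0.0058]
```

Request:
step_arm(targets="0 -0.3 0.1 0;0 -0.2 0 0;0 0 0 0;0 0.2 0 0;0 0.2 -0.1 0")

```text
clock: 9.2
ee_pos: [0.466, -0.0632, 0.2355]
tool_rot: [0.282, 3.127, -0.001]
ft_force: [4.6, -2.1, -3.8]
opening: 0.0227
grasp_force: 30.7
```

```bash
sed -i "s/json.dump(st,open(F,'w'))/json.dump(st,open(F,'w')); cv2.imwrite('pics\/cur.png',im[...,::-1])/" c.py; python3 c.py "-0.3 0.1;-0.2 0;0 0;0.2 0;0.2 -0.1" 0.11 0.15; python3 - <<'E'
import cv2
im=cv2.imread('pics/cur.png')[150:260,180:290]; cv2.imwrite('pics/n1.png',cv2.resize(im,None,fx=5,fy=5,interpolation=cv2.INTER_CUBIC))
E
```

```text
t=9.20 th=-0.0144 c=10 pred=0.0017 w=0.138(sd 0.019) kt=0.401 I=0.0508 b=-0.028 phi=0.056 y cmd-act=0.05cm z=0.2355 F=[ 4.6 -2.1 -3.8] grip=31
plan phi [ 0.049  0.037  0.023  0.006 -0.011 -0.027 -0.04  -0.046 -0.045 -0.039] eq -0.009
th @.5,1,1.5,2,2.5 [0.069 0.11  0.111 0.11  0.11 ] w [ 0.14   0.025 -0.006  0.001  0.001]
ROWS 0 0.1 0 0;0 0.1 0 0;0 0.2 0 0;0 0.2 0 0;0 0.3 0 0
```

View pics/n1.png

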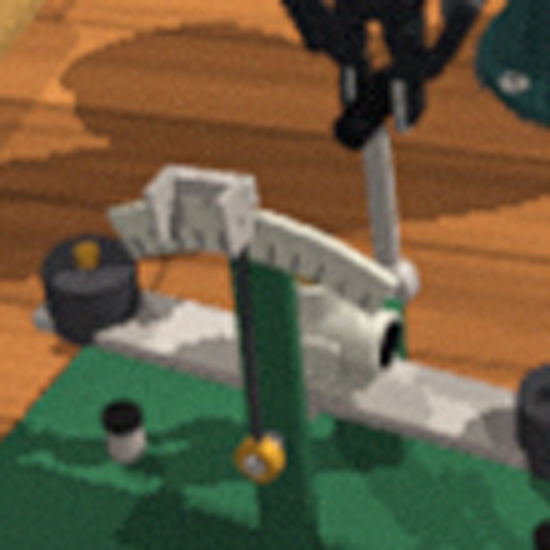

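Request:
step_arm(targets="0 0.1 0 0;0 0.1 0 0;0 0.2 0 0;0 0.2 0 0;0 0.3 0 0")

```text
clock: 9.75
ee_pos: [0.4674, -0.0549, 0.2356]
tool_rot: [0.282, 3.128, -0.003]
ft_force: [1.4, -4.5, 8.1]
opening: 0.0225
grasp_force: 31.5
```

```bash
python3 c.py "0.1 0;0.1 0;0.2 0;0.2 0;0.3 0" 0.11 0.15
```

```text
t=9.75 th=0.0801 c=21 pred=0.0715 w=0.172(sd 0.018) kt=0.403 I=0.0502 b=-0.025 phi=-0.009 y cmd-act=0.11cm z=0.2356 F=[ 1.4 -4.5  8.1] grip=31
plan phi [-0.05  -0.082 -0.091 -0.082 -0.063 -0.042 -0.023 -0.01  -0.003 -0.   ] eq -0.012
th @.5,1,1.5,2,2.5 [0.128 0.113 0.109 0.11  0.11 ] w [-0.014 -0.022  0.002  0.    -0.   ]
ROWS 0 0.5 0 0;0 0.5 0.1 0;0 0.1 -0 0;0 -0.1 -0 0;0 -0.3 -0 0
```

Request:
step_arm(targets="0 0.6 0 0;0 0.5 0.1 0;0 0.1 0 0;0 -0.1 0 0;0 -0.2 0 0")

```text
clock: 10.3
ee_pos: [0.469, -0.0447, 0.2346]
tool_rot: [0.282, 3.128, 0.002]
ft_force: [3.2, -0.1, 6.3]
opening: 0.023
grasp_force: 31.7
```

```bash
python3 c.py "0.6 0;0.5 0.1;0.1 0;-0.1 0;-0.2 0" 0.11 0.1
```

```text
t=10.30 th=0.1358 c=41 pred=0.1196 w=-0.018(sd 0.019) kt=0.405 I=0.0512 b=-0.021 phi=-0.088 y cmd-act=-0.02cm z=0.2346 F=[ 3.2 -0.1  6.3] grip=32
plan phi [-0.059 -0.026 -0.003  0.009  0.011  0.007 -0.    -0.008 -0.014 -0.018] eq -0.017
th @.5,1,1.5,2,2.5 [0.108 0.108 0.11  0.11  0.11 ] w [-0.025  0.01   0.    -0.     0.   ]
ROWS 0 -0.4 -0.1 0;0 -0.4 0 0;0 -0.3 0 0;0 -0.2 0 0;0 0 0 0
```

Request:
step_arm(targets="0 -0.4 -0.1 0;0 -0.4 0 0;0 -0.3 0 0;0 -0.2 0 0;0 0 0 0")

```text
clock: 10.85
ee_pos: [0.4668, -0.0566, 0.2354]
tool_rot: [0.283, 3.128, 0.006]
ft_force: [4.7, 2.8, 4.4]
opening: 0.023
grasp_force: 31.5
```

```bash
python3 c.py "-0.4 -0.1;-0.4 0;-0.3 0;-0.2 0;0 0" 0.11 0.1; python3 - <<'E'
from h import *
im=cv2.imread('pics/cur.png')[170:250,195:265]; im=cv2.resize(im,None,fx=7,fy=7,interpolation=cv2.INTER_CUBIC)
for a in (0,.11,.2): cv2.circle(im,tuple(int(v) for v in (proj('scene',pt(.07,.185,a),CS)[0]-(195,170)+.5)*7),3,(0,0,255),-1)
cv2.imwrite('pics/n2.png',im)
E
```

```text
t=10.85 th=0.0809 c=20 pred=0.1060 w=-0.090(sd 0.018) kt=0.403 I=0.0497 b=-0.026 phi=0.005 y cmd-act=-0.11cm z=0.2354 F=[4.7 2.8 4.4] grip=31
plan phi [ 0.053  0.081  0.077  0.054  0.025 -0.001 -0.02  -0.03  -0.033 -0.032] eq -0.011
th @.5,1,1.5,2,2.5 [0.077 0.108 0.11  0.11  0.11 ] w [ 0.078  0.026 -0.003  0.     0.   ]
ROWS 0 -0.6 0 0;0 -0.4 0.1 0;0 0.1 -0 0;0 0.3 -0.1 0;0 0.3 0 0
```

View pics/n2.png

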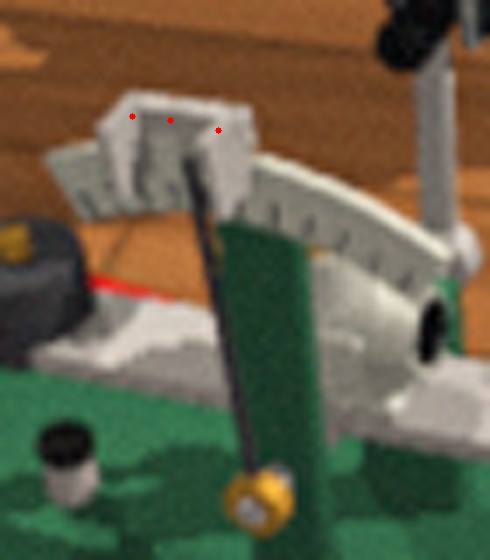

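Request:
step_arm(targets="0 -0.6 0 0;0 -0.4 0.1 0;0 0.1 0 0;0 0.3 -0.1 0;0 0.3 0 0", gripper=0, newtons=20)

```text
clock: 11.4
ee_pos: [0.4657, -0.0616, 0.235]
tool_rot: [-0.282, -3.129, 0.003]
ft_force: [1.5, -3.7, 7.4]
opening: 0.0229
grasp_force: 31.9
```

```bash
python3 c.py "-0.6 0;-0.4 0.1;0.1 0;0.3 -0.1;0.3 0" 0.12 0.1
```

```text
t=11.40 th=0.1051 c=27 pred=0.0820 w=0.161(sd 0.019) kt=0.405 I=0.0473 b=-0.021 phi=0.045 y cmd-act=0.10cm z=0.2350 F=[ 1.5 -3.7  7.4] grip=32
plan phi [-0.026 -0.096 -0.138 -0.142 -0.118 -0.082 -0.048 -0.021 -0.005  0.002] eq -0.021
th @.5,1,1.5,2,2.5 [0.165 0.128 0.119 0.12  0.12 ] w [-0.037 -0.053  0.002  0.    -0.   ]
ROWS 0 0.9 0 0;0 0.9 0.1 0;0 0.6 0.1 0;0 0 -0 0;0 -0.3 -0.1 0
```

```bash
python3 - <<'E'
import json,numpy as np
from scipy.optimize import least_squares
s=json.load(open('st.json')); lg=np.array(s['log']); t=np.array(s['t']); y=np.array(s['y'])*100
tt=np.arange(3,12,.005)
def act(p,full=False):
    tau,d,c,lag=p; yc=np.interp(tt-tau,t,y); a=np.zeros_like(tt); a[0]=y[0]; f=a.copy()
    f[0]=y[0]
    for i in range(1,len(tt)):
        a[i]=np.clip(a[i-1],yc[i]-d,yc[i]+d); f[i]=f[i-1]+(a[i]-f[i-1])*min(1,.005/max(lag,.005))
    return f-c
for x0 in ([.02,.1,.05,.02],[.05,.2,0,.01],[.03,.02,.05,.05]):
    o=least_squares(lambda p:np.interp(lg[:,0],tt,act(p))-lg[:,2]*100,x0,diff_step=.05,bounds=([0,0,-.3,.004],[.15,.4,.3,.2])); print(o.x.round(3),(o.cost*2/len(lg))**.5,o.fun.round(2))
E
```

```text
[0.002 0.088 0.051 0.005] 0.07298278843744506 [-0.08 -0.    0.01  0.07  0.06  0.1   0.11  0.08 -0.11 -0.1  -0.04  0.02
 -0.08 -0.04]
[0.    0.11  0.052 0.004] 0.0728622597319124 [-0.07  0.01  0.03  0.09  0.08  0.08  0.09  0.06 -0.11 -0.11 -0.05  0.03
 -0.05 -0.06]
[0.002 0.088 0.051 0.005] 0.07298278844296208 [-0.08 -0.    0.01  0.07  0.06  0.1   0.11  0.08 -0.11 -0.1  -0.04  0.02
 -0.08 -0.04]
```

```bash
python3 - <<'E'
from h import *
im=cv2.imread('pics/cur.png')[...,::-1]
for ch,g in (('max',im.max(2)),('red',im[...,0])):
    v=cv2.remap(g.astype('float32'),UV[...,0].copy(),UV[...,1].copy(),cv2.INTER_CUBIC)
    i0=np.argmin(abs(GR-.105)); 
    for k in range(0,60,6):
        b=v[i0-16:i0+17,k:k+6].mean(1); print(ch,RR[k].round(3),GR[i0-16:i0+17][np.argmin(b)].round(3),b[::3].round(0).astype(int))
E
```

```text
max 0.06 0.11 [ 59  59  56  52  48  45  45  53  68  88 108]
max 0.071 0.1 [ 56  57  57  52  45  42  46  60  83 109 132]
max 0.082 0.1 [ 61  60  56  50  43  38  53  86 130 171 200]
max 0.092 0.1 [ 57  59  59  53  45  43  53  90 135 171 188]
max 0.103 0.105 [ 62  68  73  71  60  53  59  92 136 168 180]
max 0.114 0.105 [ 56  87 111 105  77  50  59 105 155 183 191]
max 0.125 0.105 [ 62  86 127 129  89  50  57 114 161 180 183]
max 0.135 0.105 [ 77 107 130 115  76  44  51  96 132 141 137]
max 0.146 0.1 [139 110  97  83  61  45  57  76  90 106 121]
max 0.157 0.105 [155 129 119 108  73  42  59 103 124 128 124]
red 0.06 0.025 [ 34  39  41  42  43  43  44  53  68  89 108]
red 0.071 0.025 [ 30  36  42  43  41  41  47  61  84 110 132]
red 0.082 0.025 [ 27  31  34  36  37  36  53  87 130 171 200]
red 0.092 0.025 [ 28  35  40  39  36  38  52  91 136 171 188]
red 0.103 0.025 [ 32  44  60  67  59  52  59  92 136 168 180]
red 0.114 0.025 [ 33  77 112 106  77  50  59 105 155 183 191]
red 0.125 0.025 [ 44  86 128 129  89  50  57 114 161 180 183]
red 0.135 0.105 [ 65 103 130 116  76  44  51  96 132 141 137]
red 0.146 0.1 [139 110  97  83  60  44  56  76  90 106 121]
red 0.157 0.105 [155 129 119 108  73  41  59 103 124 128 124]
```

```bash
cat > ll.py <<'E'
import json,numpy as np,itertools
s=json.load(open('st.json')); lg=np.array(s['log']); tc=np.array(s['t']); yc=np.array(s['y'])
KS,CL,CB,STOP,L=.3,.01,.008,-.3957,.13
def run(tau,corr,kt0,I0,b0,stepped,fr=0):
    y=yc-corr*np.interp(tc,lg[:,0],lg[:,3]-lg[:,2]); ph=-np.arcsin(y/L)
    tg=np.arange(3,lg[-1,0]+.2,.01)
    if stepped:  # jump at row start
        pg=ph[np.minimum(np.searchsorted(tc,tg+1e-9),len(tc)-1)]
        k=np.ones(3)/3; pg=np.convolve(np.pad(pg,1,'edge'),k,'valid')
    else: pg=np.interp(tg,tc,ph)
    phi=lambda q:np.interp(q-tau,tg,pg)
    def sim(x,ta,tb):
        th,w,b=x; k=int(round((tb-ta)/.01)); h=(tb-ta)/k
        for j in range(k):
            q=ta+(j+.5)*h
            w+=(kt0*np.sin(th)+KS*(phi(q)+b-th)+CL*((phi(q+.01)-phi(q-.01))/.02-w)-CB*w)/I0*h; th+=w*h
            if th<STOP: th=STOP; w=max(w,0)
        return np.array([th,w,b])
    m=np.array([STOP,0,b0]);P=np.diag([1e-6,1e-6,.01**2]);tp=3.85;ll=0;inn=[]
    for t,a,*_ in lg:
        f=lambda x:sim(x,tp,t); mp=f(m); J=np.array([(f(m+e)-f(m-e))/(2*e.max()) for e in np.diag([1e-4,1e-4,1e-3])]).T
        P=J@P@J.T+np.diag([1e-6,.02**2*(t-tp),.002**2*(t-tp)]); S=P[0,0]+.003**2; i=a-mp[0]; inn.append(i); ll+=-.5*i*i/S-.5*np.log(S)
        K=P[:,0]/S; m=mp+K*i; P=P-np.outer(K,P[0]); tp=t
    return ll,np.array(inn),m
r=[]
for tau,corr,kt,I,b,stp in itertools.product([-.05,0,.05,.1],[0,1],[.37,.4,.43,.46],[.045,.05,.056],[-.03,0,.03],[0]):
    ll,inn,m=run(tau,corr,kt,I,b,stp); r.append((ll,tau,corr,kt,I,b,stp,inn[4:].round(3)))
r.sort(key=lambda x:-x[0]); 
for x in r[:8]: print(*x)
print([max(x[0] for x in r if x[1]==t).round(1) for t in (-.05,0,.05,.1)],[max(x[0] for x in r if x[2]==t).round(1) for t in (0,1)])
E
time python3 ll.py
```

```text
61.887495395141066 0 1 0.4 0.05 -0.03 0 [ 0.001  0.009  0.007 -0.003  0.004 -0.013  0.006  0.026 -0.015  0.013]
61.483441489357425 0.05 1 0.4 0.045 -0.03 0 [ 0.004 -0.004  0.001 -0.008  0.016 -0.005 -0.     0.016  0.007  0.03 ]
61.29576160205865 0.05 0 0.4 0.05 -0.03 0 [ 0.007  0.007  0.021  0.007  0.008 -0.02  -0.009  0.004 -0.021  0.013]
61.290788837471084 0.05 1 0.4 0.05 -0.03 0 [ 0.006  0.001 -0.002 -0.013  0.007 -0.005  0.004  0.011 -0.005  0.035]
61.23207909607275 0 1 0.4 0.045 -0.03 0 [-0.     0.005  0.01   0.003  0.012 -0.014  0.003  0.034 -0.005  0.006]
60.5733752689428 0.05 0 0.4 0.05 0 0 [-0.019 -0.016  0.008  0.002  0.004 -0.022 -0.011  0.003 -0.022  0.012]
60.5082291049874 0.05 0 0.4 0.045 -0.03 0 [ 0.006  0.002  0.027  0.014  0.016 -0.021 -0.015  0.009 -0.01   0.006]
60.45840429377501 0 1 0.4 0.056 -0.03 0 [ 0.003  0.013  0.004 -0.008 -0.004 -0.013  0.009  0.019 -0.026  0.019]
[np.float64(55.1), np.float64(61.9), np.float64(61.5), np.float64(60.1)] [np.float64(61.3), np.float64(61.9)]
real	0m21.086s
user	0m21.367s
sys	0m0.048s
```

Request:
step_arm(targets="0 0.9 0 0;0 0.8 0.1 0;0 0.4 0 0")

```text
clock: 11.75
ee_pos: [0.4693, -0.0405, 0.2342]
tool_rot: [-0.281, -3.128, 0.002]
ft_force: [3.1, -5.6, 0.1]
opening: 0.023
grasp_force: 31.2
```

```bash
sed -i "s/'TAU',.02/'TAU',.03/; s/ref\[::10\])\/.03/ref[::10])\/.05/; s/rv\[::10\])\/.12/rv[::10])\/.15/; s/d\/.05,/d\/.04,/; s/d\]))\/.04/d]))\/.03/; s/(P\[0,0\]+.002/(P[0,0]+.003/" c.py; grep -n "soft\|/.15" c.py | head -3; python3 c.py "0.9 0;0.8 0.1;0.4 0" 0.12 0.1
```

```text
48:    return np.r_[(o[::10,0]-ref[::10])/.05,(o[::10,1]-rv[::10])/.15,d/.04,np.diff(np.r_[0,d])/.04,np.clip(abs(d)-.07,0,None)/.002,(u[-5:]-g)/.05]
t=11.75 th=0.1529 c=46 pred=0.1626 w=0.087(sd 0.017) kt=0.404 I=0.0484 b=-0.023 phi=-0.121 y cmd-act=0.05cm z=0.2342 F=[ 3.1 -5.6  0.1] grip=31
plan phi [-0.106 -0.083 -0.059 -0.037 -0.021 -0.01  -0.005 -0.003 -0.004 -0.007] eq -0.018
th @.5,1,1.5,2,2.5 [0.14  0.12  0.119 0.12  0.12 ] w [-0.065 -0.014  0.003  0.    -0.   ]
ROWS 0 -0.2 -0 0;0 -0.3 -0 0;0 -0.3 -0.1 0;0 -0.3 0 0;0 -0.2 0 0
```

Request:
step_arm(targets="0 -0.2 0 0;0 -0.3 0 0;0 -0.3 -0.1 0")

```text
clock: 12.1
ee_pos: [0.4681, -0.0467, 0.2352]
tool_rot: [0.283, 3.129, 0.006]
ft_force: [6.2, 1.9, -2.0]
opening: 0.0227
grasp_force: 30.7
```

```bash
python3 c.py "-0.2 0;-0.3 0;-0.3 -0.1" 0.12 0.1
```

```text
t=12.10 th=0.1434 c=43 pred=0.1515 w=-0.091(sd 0.018) kt=0.404 I=0.0479 b=-0.026 phi=-0.072 y cmd-act=-0.12cm z=0.2352 F=[ 6.2  1.9 -2. ] grip=31
plan phi [-0.028  0.011  0.034  0.041  0.037  0.026  0.014  0.002 -0.008 -0.015] eq -0.016
th @.5,1,1.5,2,2.5 [0.097 0.109 0.119 0.12  0.12 ] w [-0.018  0.034  0.008 -0.001 -0.001]
ROWS 0 -0.6 0 0;0 -0.5 0 0;0 -0.3 0 0;0 -0.1 0 0;0 0.1 0 0
```

Request:
step_arm(targets="0 -0.6 0 0;0 -0.5 0 0;0 -0.2 0 0")

```text
clock: 12.45
ee_pos: [0.4655, -0.0605, 0.2353]
tool_rot: [-0.283, -3.128, -0.002]
ft_force: [2.1, 3.3, 8.5]
opening: 0.023
grasp_force: 32.0
```

```bash
python3 c.py "-0.6 0;-0.5 0;-0.2 0" 0.12 0.1
```

```text
t=12.45 th=0.1122 c=32 pred=0.1082 w=-0.062(sd 0.017) kt=0.404 I=0.0482 b=-0.024 phi=0.037 y cmd-act=-0.00cm z=0.2353 F=[2.1 3.3 8.5] grip=32
plan phi [ 0.027  0.015  0.003 -0.007 -0.014 -0.019 -0.022 -0.023 -0.022 -0.022] eq -0.017
th @.5,1,1.5,2,2.5 [0.112 0.12  0.12  0.12  0.12 ] w [ 0.025  0.006 -0.001 -0.     0.   ]
ROWS 0 0.1 0 0;0 0.2 0 0;0 0.1 0 0;0 0.2 0 0;0 0.1 0 0
```

Request:
step_arm(targets="0 0.1 0 0;0 0.1 0 0;0 0.2 0 0;0 0.2 0 0")

```text
clock: 12.9
ee_pos: [0.4663, -0.0563, 0.2354]
tool_rot: [-0.282, -3.128, 0.004]
ft_force: [0.3, -2.6, 4.3]
opening: 0.023
grasp_force: 31.5
```

```bash
python3 c.py "0.1 0;0.1 0;0.2 0;0.2 0" 0.12 0.1
```

```text
t=12.90 th=0.1198 c=35 pred=0.1134 w=0.062(sd 0.018) kt=0.405 I=0.0478 b=-0.023 phi=0.003 y cmd-act=0.16cm z=0.2354 F=[ 0.3 -2.6  4.3] grip=31
plan phi [-0.026 -0.05  -0.062 -0.063 -0.056 -0.047 -0.037 -0.028 -0.021 -0.016] eq -0.019
th @.5,1,1.5,2,2.5 [0.144 0.129 0.121 0.12  0.12 ] w [-0.008 -0.03  -0.006  0.001  0.   ]
ROWS 0 0.4 0 0;0 0.3 0 0;0 0.1 0.1 0;0 0.1 -0 0;0 -0.1 -0 0
```

Request:
step_arm(targets="0 0.4 0 0;0 0.3 0 0;0 0.2 0 0;0 0 0 0")

```text
clock: 13.35
ee_pos: [0.4678, -0.0475, 0.2353]
tool_rot: [-0.281, -3.128, 0.005]
ft_force: [0.8, -2.6, 5.3]
opening: 0.0228
grasp_force: 31.2
```

```bash
python3 c.py "0.4 0;0.3 0;0.2 0;0 0" 0.12 0.1
```

```text
t=13.35 th=0.1357 c=41 pred=0.1428 w=-0.007(sd 0.017) kt=0.404 I=0.0481 b=-0.025 phi=-0.065 y cmd-act=0.17cm z=0.2353 F=[ 0.8 -2.6  5.3] grip=31
plan phi [-0.045 -0.024 -0.009 -0.001  0.002  0.    -0.003 -0.007 -0.011 -0.014] eq -0.017
th @.5,1,1.5,2,2.5 [0.117 0.116 0.12  0.12  0.12 ] w [-0.022  0.009  0.004 -0.    -0.   ]
ROWS 0 -0.3 0 0;0 -0.2 0 0;0 -0.2 0 0;0 -0.1 0 0;0 -0.1 0 0
```

Request:
step_arm(targets="0 -0.4 0 0;0 -0.3 0 0;0 -0.2 0 0;0 -0.1 0 0")

```text
clock: 13.8
ee_pos: [0.4665, -0.0552, 0.2356]
tool_rot: [-0.283, -3.129, -0.003]
ft_force: [2.6, 4.2, 7.6]
opening: 0.0231
grasp_force: 31.6
```

```bash
python3 c.py "-0.4 0;-0.3 0;-0.2 0;-0.1 0" 0.12 0.1
```

```text
t=13.80 th=0.1227 c=37 pred=0.1201 w=-0.025(sd 0.017) kt=0.404 I=0.0482 b=-0.024 phi=-0.005 y cmd-act=-0.05cm z=0.2356 F=[2.6 4.2 7.6] grip=32
plan phi [-0.007 -0.009 -0.011 -0.014 -0.015 -0.017 -0.018 -0.018 -0.018 -0.018] eq -0.018
th @.5,1,1.5,2,2.5 [0.119 0.12  0.12  0.12  0.12 ] w [ 0.003  0.001 -0.    -0.    -0.   ]
ROWS 0 0 0 0;0 0 0 0;0 0.1 0 0;0 0 0 0;0 0 0 0
```

Request:
step_arm(targets="0 0 0 0;0 0 0 0;0 0.1 0 0;0 0.1 0 0;0 0 0 0")

```text
clock: 14.35
ee_pos: [0.4667, -0.0535, 0.2355]
tool_rot: [-0.282, -3.128, -0.001]
ft_force: [0.4, 2.5, 7.6]
opening: 0.023
grasp_force: 31.5
```

```bash
python3 c.py "0 0;0 0;0.1 0;0.1 0;0 0" 0.12 0.1
```

```text
t=14.35 th=0.1192 c=35 pred=0.1199 w=0.002(sd 0.018) kt=0.404 I=0.0482 b=-0.024 phi=-0.018 y cmd-act=-0.01cm z=0.2355 F=[0.4 2.5 7.6] grip=32
plan phi [-0.018 -0.018 -0.018 -0.018 -0.017 -0.017 -0.017 -0.017 -0.017 -0.017] eq -0.017
th @.5,1,1.5,2,2.5 [0.12 0.12 0.12 0.12 0.12] w [0. 0. 0. 0. 0.]
ROWS 0 -0 0 0;0 -0 0 0;0 -0 0 0;0 -0 0 0;0 -0 0 0
```

Balanced at equilibrium; hold still.

Request:
step_arm(targets="0 0 0 0;0 0 0 0;0 0 0 0;0 0 0 0;0 0 0 0")

```text
clock: 14.9
ee_pos: [0.4667, -0.0536, 0.2355]
tool_rot: [-0.282, -3.128, -0.002]
ft_force: [1.7, 1.5, 7.0]
opening: 0.0231
grasp_force: 31.5
```

```bash
python3 c.py "0 0;0 0;0 0;0 0;0 0" 0.12 0.1
```

```text
t=14.90 th=0.1157 c=34 pred=0.1198 w=-0.008(sd 0.018) kt=0.404 I=0.0482 b=-0.025 phi=-0.018 y cmd-act=-0.01cm z=0.2355 F=[1.7 1.5 7. ] grip=32
plan phi [-0.013 -0.009 -0.007 -0.008 -0.009 -0.012 -0.014 -0.015 -0.017 -0.018] eq -0.016
th @.5,1,1.5,2,2.5 [0.114 0.118 0.12  0.12  0.12 ] w [ 0.006  0.007  0.001 -0.    -0.   ]
ROWS 0 -0.1 0 0;0 -0 0 0;0 -0 0 0;0 -0 0 0;0 -0 0 0
```

Request:
step_arm(targets="0 -0.1 0 0;0 0 0 0;0 0 0 0;0 0 0 0;0 0.1 0 0")

```text
clock: 15.45
ee_pos: [0.4667, -0.0536, 0.2355]
tool_rot: [-0.283, -3.128, -0.002]
ft_force: [1.1, 1.1, 7.2]
opening: 0.0229
grasp_force: 31.5
```

```bash
python3 c.py "-0.1 0;0 0;0 0;0 0;0.1 0" 0.12 0.1;  python3 - <<'E'
from h import *
im=cv2.imread('pics/cur.png')[170:220,195:265]; im=cv2.resize(im,None,fx=8,fy=8,interpolation=cv2.INTER_CUBIC)
cv2.imwrite('pics/n3.png',im)
E
```

```text
t=15.45 th=0.1148 c=34 pred=0.1137 w=0.003(sd 0.019) kt=0.404 I=0.0482 b=-0.025 phi=-0.018 y cmd-act=-0.01cm z=0.2355 F=[1.1 1.1 7.2] grip=32
plan phi [-0.015 -0.013 -0.013 -0.013 -0.014 -0.015 -0.016 -0.017 -0.017 -0.017] eq -0.017
th @.5,1,1.5,2,2.5 [0.116 0.119 0.12  0.12  0.12 ] w [ 0.005  0.004  0.001 -0.    -0.   ]
ROWS 0 -0 0 0;0 -0.1 0 0;0 0 0 0;0 0 0 0;0 0 0 0
```

View pics/n3.png

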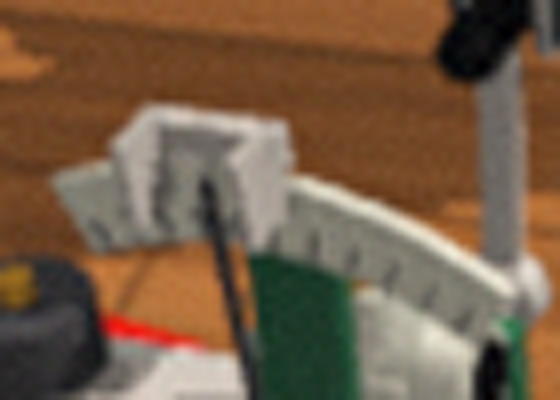

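Request:
step_arm(targets="0 0 0 0;0 -0.1 0 0;0 0 0 0;0 0 0 0;0 0 0 0")

```text
clock: 16.0
ee_pos: [0.4666, -0.0544, 0.2355]
tool_rot: [-0.283, -3.128, -0.002]
ft_force: [1.7, 2.1, 7.4]
opening: 0.023
grasp_force: 31.6
```

```bash
python3 c.py "0 0;-0.1 0;0 0;0 0;0 0" 0.125 0.1
```

```text
t=16.00 th=0.1158 c=33 pred=0.1165 w=0.007(sd 0.019) kt=0.404 I=0.0482 b=-0.025 phi=-0.011 y cmd-act=-0.03cm z=0.2355 F=[1.7 2.1 7.4] grip=32
plan phi [-0.012 -0.014 -0.016 -0.017 -0.019 -0.019 -0.02  -0.02  -0.02  -0.02 ] eq -0.018
th @.5,1,1.5,2,2.5 [0.121 0.124 0.125 0.125 0.125] w [0.01  0.003 0.    0.    0.   ]
ROWS 0 0 0 0;0 0 0 0;0 0.1 0 0;0 -0 0 0;0 -0 0 0
```

Request:
step_arm(targets="0 0 0 0;0 0 0 0;0 0.1 0 0;0 0 0 0;0 0 0 0")

```text
clock: 16.55
ee_pos: [0.4667, -0.0536, 0.2355]
tool_rot: [-0.282, -3.128, -0.002]
ft_force: [1.4, 1.7, 5.9]
opening: 0.0232
grasp_force: 31.5
```

Request:
step_arm(targets="0 0 0 0;0 0 0 0;0 0 0 0;0 0 0 0;0 0 0 0")

```text
clock: 17.05
ee_pos: [0.4667, -0.0536, 0.2355]
tool_rot: [-0.283, -3.128, -0.002]
ft_force: [1.8, 2.2, 7.3]
opening: 0.0233
grasp_force: 31.5
```

```bash
python3 c.py "0 0;0 0;0.1 0;0 0;0 0;0 0;0 0;0 0;0 0;0 0" 0.125 0.1
```

```text
t=17.05 th=0.1264 c=38 pred=0.1262 w=0.009(sd 0.023) kt=0.404 I=0.0482 b=-0.025 phi=-0.018 y cmd-act=-0.01cm z=0.2355 F=[1.8 2.2 7.3] grip=32
plan phi [-0.021 -0.024 -0.025 -0.025 -0.023 -0.022 -0.02  -0.019 -0.018 -0.018] eq -0.018
th @.5,1,1.5,2,2.5 [0.129 0.126 0.125 0.125 0.125] w [-0.003 -0.005 -0.001  0.     0.   ]
ROWS 0 0 0 0;0 0.1 0 0;0 -0 0 0;0 -0 0 0;0 -0 0 0
```

Request:
step_arm(targets="0 0 0 0;0 0.1 0 0;0 0 0 0;0 0 0 0;0 0 0 0")

```text
clock: 17.6
ee_pos: [0.4669, -0.0529, 0.2355]
tool_rot: [-0.282, -3.128, -0.001]
ft_force: [1.0, 1.3, 7.1]
opening: 0.0229
grasp_force: 31.5
```

Request:
step_arm(targets="0 0 0 0;0 0 0 0;0 0 0 0;0 0 0 0;0 0 0 0")

```text
clock: 18.1
ee_pos: [0.4669, -0.0529, 0.2355]
tool_rot: [-0.282, -3.128, -0.001]
ft_force: [1.3, 1.2, 6.2]
opening: 0.0233
grasp_force: 31.5
```

```bash
python3 c.py "0 0;0.1 0;0 0;0 0;0 0;0 0;0 0;0 0;0 0;0 0" -0.34 0.15
```

```text
t=18.10 th=0.1316 c=40 pred=0.1267 w=-0.004(sd 0.024) kt=0.404 I=0.0482 b=-0.024 phi=-0.023 y cmd-act=0.02cm z=0.2355 F=[1.3 1.2 6.2] grip=32
plan phi [-0.059 -0.086 -0.092 -0.084 -0.065 -0.043 -0.021 -0.001  0.015  0.027] eq 0.134
th @.5,1,1.5,2,2.5 [ 0.094 -0.004 -0.092 -0.173 -0.24 ] w [-0.165 -0.195 -0.162 -0.163 -0.092]
ROWS 0 0.5 0 0;0 0.3 0.1 0;0 0.1 -0 0;0 -0.1 -0 0;0 -0.3 -0.1 0
```

Request:
step_arm(targets="0 0.5 0 0;0 0.3 0.1 0;0 0.1 0 0;0 -0.1 0 0;0 -0.3 -0.1 0")

```text
clock: 18.65
ee_pos: [0.4677, -0.0482, 0.235]
tool_rot: [-0.281, -3.128, 0.001]
ft_force: [4.2, -0.5, -3.0]
opening: 0.0232
grasp_force: 30.8
```

```bash
python3 c.py "0.5 0;0.3 0.1;0.1 0;-0.1 0;-0.3 -0.1" -0.34 0.15
```

```text
t=18.65 th=0.0902 c=21 pred=0.0939 w=-0.171(sd 0.020) kt=0.404 I=0.0481 b=-0.025 phi=-0.060 y cmd-act=0.05cm z=0.2350 F=[ 4.2 -0.5 -3. ] grip=31
plan phi [-0.024  0.01   0.033  0.044  0.047  0.046  0.043  0.041  0.039  0.04 ] eq 0.135
th @.5,1,1.5,2,2.5 [-0.012 -0.077 -0.144 -0.222 -0.291] w [-0.153 -0.123 -0.146 -0.159 -0.114]
ROWS 0 -0.5 0 0;0 -0.4 0 0;0 -0.3 0 0;0 -0.1 0 0;0 -0.1 0 0
```

Request:
step_arm(targets="0 -0.5 0 0;0 -0.4 0 0;0 -0.3 0 0;0 -0.1 0 0;0 -0.1 0 0")

```text
clock: 19.2
ee_pos: [0.4654, -0.0613, 0.2354]
tool_rot: [-0.283, -3.128, -0.002]
ft_force: [0.9, 3.0, 6.2]
opening: 0.0228
grasp_force: 31.5
```

```bash
python3 c.py "-0.5 0;-0.4 0;-0.3 0;-0.1 0;-0.1 0" -0.34 0.13
```

```text
t=19.20 th=0.0018 c=9 pred=-0.0136 w=-0.128(sd 0.019) kt=0.404 I=0.0486 b=-0.021 phi=0.043 y cmd-act=-0.03cm z=0.2354 F=[0.9 3.  6.2] grip=32
plan phi [0.03  0.02  0.015 0.016 0.021 0.029 0.037 0.045 0.052 0.058] eq 0.129
th @.5,1,1.5,2,2.5 [-0.061 -0.13  -0.199 -0.267 -0.328] w [-0.127 -0.141 -0.135 -0.135 -0.11 ]
ROWS 0 0.2 0 0;0 0.1 0 0;0 0.1 0 0;0 -0.1 0 0;0 -0 0 0
```

Request:
step_arm(targets="0 0.2 0 0;0 0.1 0 0;0 0 0 0;0 0 0 0;0 -0.1 0 0")

```text
clock: 19.75
ee_pos: [0.4656, -0.06, 0.2354]
tool_rot: [-0.282, -3.128, 0.001]
ft_force: [0.0, 2.6, 7.1]
opening: 0.0232
grasp_force: 31.6
```

```bash
python3 c.py "0.2 0;0.1 0;0 0;0 0;-0.1 0" -0.34 0.13
```

```text
t=19.75 th=-0.0458 c=22 pred=-0.0596 w=-0.084(sd 0.019) kt=0.403 I=0.0483 b=-0.017 phi=0.032 y cmd-act=0.04cm z=0.2354 F=[0.  2.6 7.1] grip=32
plan phi [0.021 0.014 0.013 0.018 0.027 0.037 0.047 0.056 0.063 0.07 ] eq 0.125
th @.5,1,1.5,2,2.5 [-0.103 -0.176 -0.247 -0.308 -0.345] w [-0.135 -0.148 -0.136 -0.101 -0.056]
ROWS 0 0.1 0 0;0 0.1 0 0;0 0 0 0;0 -0 0 0;0 -0.1 0 0
```

Request:
step_arm(targets="0 0.1 0 0;0 0.1 0 0;0 0 0 0;0 0 0 0;0 -0.1 0 0")

```text
clock: 20.3
ee_pos: [0.4657, -0.0592, 0.2354]
tool_rot: [-0.282, -3.128, 0.002]
ft_force: [-0.1, 1.5, 6.4]
opening: 0.0227
grasp_force: 31.6
```

```bash
python3 c.py "0.1 0;0.1 0;0 0;0 0;-0.1 0" -0.34 0.13
```

```text
t=20.30 th=-0.1222 c=23 pred=-0.1001 w=-0.175(sd 0.019) kt=0.405 I=0.0482 b=-0.023 phi=0.027 y cmd-act=0.07cm z=0.2354 F=[-0.1  1.5  6.4] grip=32
plan phi [0.06  0.09  0.108 0.115 0.115 0.111 0.106 0.103 0.102 0.103] eq 0.133
th @.5,1,1.5,2,2.5 [-0.216 -0.271 -0.321 -0.342 -0.341] w [-0.13  -0.105 -0.082 -0.008  0.005]
ROWS 0 -0.4 0 0;0 -0.4 0.1 0;0 -0.3 -0 0;0 -0 -0 0;0 -0 -0 0
```

Request:
step_arm(targets="0 -0.5 0 0;0 -0.4 0.1 0;0 -0.3 0 0;0 0 0 0")

```text
clock: 20.75
ee_pos: [0.4637, -0.0706, 0.2346]
tool_rot: [-0.283, -3.129, -0.001]
ft_force: [-0.2, 2.9, 7.8]
opening: 0.023
grasp_force: 31.9
```

```bash
python3 c.py "-0.5 0;-0.4 0.1;-0.3 0;0 0" -0.34 0.1
```

```text
t=20.75 th=-0.1982 c=22 pred=-0.2007 w=-0.133(sd 0.018) kt=0.405 I=0.0482 b=-0.022 phi=0.116 y cmd-act=0.02cm z=0.2346 F=[-0.2  2.9  7.8] grip=32
plan phi [0.109 0.102 0.097 0.095 0.096 0.1   0.105 0.111 0.118 0.126] eq 0.132
th @.5,1,1.5,2,2.5 [-0.255 -0.304 -0.337 -0.342 -0.34 ] w [-0.097 -0.094 -0.032  0.003  0.004]
ROWS 0 0.1 -0 0;0 0.1 -0 0;0 0 -0 0;0 0.1 -0 0;0 -0.1 -0 0
```

Request:
step_arm(targets="0 0.1 0 0;0 0.1 0 0;0 0 0 0;0 0 0 0")

```text
clock: 21.2
ee_pos: [0.464, -0.069, 0.2347]
tool_rot: [-0.282, -3.129, 0.001]
ft_force: [-0.7, 1.1, 8.1]
opening: 0.0229
grasp_force: 31.9
```

```bash
python3 c.py "0.1 0;0.1 0;0 0;0 0" -0.36 0.08
```

```text
t=21.20 th=-0.2403 c=23 pred=-0.2446 w=-0.079(sd 0.018) kt=0.404 I=0.0482 b=-0.021 phi=0.103 y cmd-act=0.05cm z=0.2347 F=[-0.7  1.1  8.1] grip=32
plan phi [0.101 0.1   0.101 0.102 0.105 0.108 0.112 0.117 0.122 0.127] eq 0.135
th @.5,1,1.5,2,2.5 [-0.283 -0.325 -0.355 -0.362 -0.36 ] w [-0.082 -0.08  -0.035  0.001  0.003]
ROWS 0 0 -0 0;0 0 -0 0;0 0 -0 0;0 0 -0 0;0 -0 -0 0
```

Request:
step_arm(targets="0 0 0 0;0 0 0 0;0 0 0 0;0 0 0 0;0 0 0 0")

```text
clock: 21.75
ee_pos: [0.464, -0.069, 0.2347]
tool_rot: [-0.282, -3.129, 0.001]
ft_force: [-0.2, 1.6, 8.5]
opening: 0.0228
grasp_force: 31.9
```

```bash
python3 c.py "0 0;0 0;0 0;0 0;0 0" -0.37 0.07
```

```text
t=21.75 th=-0.3007 c=30 pred=-0.2819 w=-0.119(sd 0.019) kt=0.406 I=0.0480 b=-0.024 phi=0.103 y cmd-act=0.06cm z=0.2347 F=[-0.2  1.6  8.5] grip=32
plan phi [0.127 0.148 0.16  0.165 0.165 0.163 0.161 0.159 0.157 0.155] eq 0.144
th @.5,1,1.5,2,2.5 [-0.359 -0.374 -0.372 -0.37  -0.37 ] w [-0.064 -0.006  0.006  0.001  0.   ]
ROWS 0 -0.3 0 0;0 -0.3 0.1 0;0 -0.1 -0 0;0 -0.1 -0 0;0 -0 -0 0
```

Request:
step_arm(targets="0 -0.4 0 0;0 -0.4 0.1 0;0 -0.1 0 0")

```text
clock: 22.1
ee_pos: [0.4626, -0.0772, 0.2335]
tool_rot: [-0.283, -3.129, -0.002]
ft_force: [1.4, 4.6, 5.9]
opening: 0.0229
grasp_force: 32.0
```

```bash
python3 c.py "-0.4 0;-0.4 0.1;-0.1 0" -0.37 0.05
```

```text
t=22.10 th=-0.3337 c=36 pred=-0.3407 w=-0.071(sd 0.017) kt=0.405 I=0.0482 b=-0.023 phi=0.168 y cmd-act=-0.01cm z=0.2335 F=[1.4 4.6 5.9] grip=32
plan phi [0.154 0.141 0.133 0.132 0.134 0.138 0.142 0.145 0.146 0.147] eq 0.141
th @.5,1,1.5,2,2.5 [-0.354 -0.367 -0.37  -0.37  -0.37 ] w [-0.031 -0.015 -0.001  0.     0.   ]
ROWS 0 0.2 -0 0;0 0.2 -0.1 0;0 0 0 0;0 0.1 0 0;0 -0.1 0 0
```

Request:
step_arm(targets="0 0.1 0 0;0 0.1 0 0;0 0.1 -0.1 0;0 0 0 0")

```text
clock: 22.55
ee_pos: [0.463, -0.0746, 0.2339]
tool_rot: [-0.282, -3.128, 0.0]
ft_force: [2.9, 1.4, -0.1]
opening: 0.0235
grasp_force: 31.4
```

```bash
python3 c.py "0.1 0;0.1 0;0.1 -0.1;0 0" -0.39 0.03
```

```text
t=22.55 th=-0.3408 c=37 pred=-0.3471 w=0.011(sd 0.018) kt=0.405 I=0.0482 b=-0.021 phi=0.147 y cmd-act=0.03cm z=0.2339 F=[ 2.9  1.4 -0.1] grip=31
plan phi [0.128 0.112 0.105 0.104 0.109 0.116 0.123 0.13  0.136 0.14 ] eq 0.144
th @.5,1,1.5,2,2.5 [-0.341 -0.365 -0.384 -0.39  -0.39 ] w [-0.033 -0.051 -0.025 -0.002  0.001]
ROWS 0 0.2 0 0;0 0.3 -0 0;0 0.1 -0 0;0 -0 -0 0;0 -0.1 -0 0
```

Request:
step_arm(targets="0 0.2 0 0;0 0.3 0 0;0 0 0 0;0 0 0 0;0 -0.1 0 0")

```text
clock: 23.1
ee_pos: [0.4637, -0.0708, 0.2345]
tool_rot: [-0.282, -3.129, 0.001]
ft_force: [-1.6, -2.3, 4.8]
opening: 0.0231
grasp_force: 31.7
```

```bash
python3 c.py "0.2 0;0.3 0;0 0;0 0;-0.1 0" -0.395 0.03
```

```text
t=23.10 th=-0.3387 c=37 pred=-0.3393 w=-0.023(sd 0.019) kt=0.405 I=0.0482 b=-0.021 phi=0.117 y cmd-act=0.04cm z=0.2345 F=[-1.6 -2.3  4.8] grip=32
plan phi [0.123 0.129 0.133 0.135 0.137 0.137 0.137 0.137 0.137 0.137] eq 0.145
th @.5,1,1.5,2,2.5 [-0.357 -0.371 -0.385 -0.394 -0.396] w [-0.032 -0.028 -0.026 -0.008 -0.001]
ROWS 0 -0.1 0 0;0 -0 0 0;0 -0.1 0 0;0 -0 0 0;0 -0.1 0 0
```

Request:
step_arm(targets="0 0 0 0;0 -0.1 0 0;0 0 0 0;0 -0.1 0 0;0 0 0 0")

```text
clock: 23.65
ee_pos: [0.4635, -0.0723, 0.2343]
tool_rot: [-0.282, -3.129, -0.001]
ft_force: [-0.8, 0.2, 5.8]
opening: 0.0233
grasp_force: 31.7
```

```bash
python3 c.py "0 0;-0.1 0;0 0;-0.1 0;0 0" -0.395 0.03
```

```text
t=23.65 th=-0.3597 c=40 pred=-0.3614 w=-0.049(sd 0.018) kt=0.404 I=0.0482 b=-0.021 phi=0.129 y cmd-act=-0.01cm z=0.2343 F=[-0.8  0.2  5.8] grip=32
plan phi [0.137 0.144 0.148 0.149 0.149 0.149 0.148 0.148 0.148 0.149] eq 0.145
th @.5,1,1.5,2,2.5 [-0.384 -0.393 -0.395 -0.395 -0.395] w [-0.03  -0.011 -0.     0.001  0.   ]
ROWS 0 -0.1 0 0;0 -0.1 0.1 0;0 -0 -0 0;0 -0.1 -0 0;0 0 -0 0
```

Request:
step_arm(targets="0 -0.1 0 0;0 -0.1 0 0;0 -0.1 0 0;0 0 0 0;0 0 0 0")

```text
clock: 24.2
ee_pos: [0.463, -0.0749, 0.2341]
tool_rot: [-0.282, -3.128, -0.002]
ft_force: [1.6, 3.8, 1.9]
opening: 0.0228
grasp_force: 31.4
```

```bash
python3 c.py "-0.1 0;-0.1 0;-0.1 0;0 0;0 0" -0.396 0.02
```

```text
t=24.20 th=-0.3831 c=42 pred=-0.3840 w=-0.027(sd 0.019) kt=0.404 I=0.0483 b=-0.021 phi=0.150 y cmd-act=-0.04cm z=0.2341 F=[1.6 3.8 1.9] grip=31
plan phi [0.147 0.146 0.145 0.145 0.146 0.147 0.147 0.147 0.147 0.147] eq 0.145
th @.5,1,1.5,2,2.5 [-0.392 -0.396 -0.396 -0.396 -0.396] w [-0.011 -0.003  0.    -0.    -0.   ]
ROWS 0 0 0.1 0;0 0 -0 0;0 0.1 -0 0;0 -0 -0 0;0 -0.1 -0 0
```

Request:
step_arm(targets="0 0 0 0;0 0.1 0 0;0 0 0 0;0 0.1 0 0;0 0 0 0")

```text
clock: 24.75
ee_pos: [0.4633, -0.0737, 0.2342]
tool_rot: [-0.282, -3.129, 0.001]
ft_force: [0.3, 3.1, -0.5]
opening: 0.0226
grasp_force: 31.3
```

```bash
python3 c.py "0 0;0.1 0;0 0;0.1 0;0 0" -0.396 0.02
```

```text
t=24.75 th=-0.3914 c=43 pred=-0.3920 w=-0.014(sd 0.018) kt=0.404 I=0.0482 b=-0.021 phi=0.140 y cmd-act=0.03cm z=0.2342 F=[ 0.3  3.1 -0.5] grip=31
plan phi [0.144 0.148 0.15  0.15  0.15  0.149 0.148 0.147 0.146 0.145] eq 0.145
th @.5,1,1.5,2,2.5 [-0.398 -0.397 -0.396 -0.396 -0.396] w [-0.003  0.003  0.001 -0.    -0.   ]
ROWS 0 -0.1 0.1 0;0 0 -0 0;0 -0 -0 0;0 -0 -0 0;0 -0 -0 0
```

Request:
step_arm(targets="0 0 0 0;0 0 0 0;0 0.1 0 0;0 0.1 0 0;0 0.1 0 0")

```text
clock: 25.3
ee_pos: [0.4637, -0.0712, 0.2345]
tool_rot: [-0.282, -3.128, 0.003]
ft_force: [-2.1, -0.6, 3.2]
opening: 0.0231
grasp_force: 31.6
```

```bash
python3 c.py "0 0;0 0;0.1 0;0.1 0;0.1 0"; python3 - <<'E'
import json,numpy as np
s=json.load(open('st.json')); L=.13;y=s['y'][-1];z=s['z'][-1];z0=np.sqrt(L*L-.0602**2);rows=[]
print(y,z)
yt=y
for i,d in enumerate([.1,.1,.2,.3,.4]+[.4]*20):
    if yt>=.0585: break
    yt+=d/100; dz=round((-(np.sqrt(L*L-yt*yt)-z0)-z)*100,1); z+=dz/100; rows.append(f'0 {d} {dz:g} 0')
for i in range(0,len(rows),5): print(';'.join(rows[i:i+5]))
print(yt)
E
```

```text
t=25.30 th=-0.3957 c=44 pred=-0.3957 w=0.000(sd 0.015) kt=0.404 I=0.0482 b=-0.021 phi=0.121 y cmd-act=0.08cm z=0.2345 F=[-2.1 -0.6  3.2] grip=32
-0.014799999999999997 -0.014000000000000002
0 0.1 -0 0;0 0.1 -0 0;0 0.2 -0 0;0 0.3 -0.1 0;0 0.4 0 0
0 0.4 0 0;0 0.4 0 0;0 0.4 0 0;0 0.4 0.1 0;0 0.4 0 0
0 0.4 0.1 0;0 0.4 0 0;0 0.4 0.1 0;0 0.4 0.1 0;0 0.4 0.1 0
0 0.4 0.2 0;0 0.4 0.1 0;0 0.4 0.1 0;0 0.4 0.2 0;0 0.4 0.2 0
0 0.4 0.2 0
0.06020000000000003
```

Landed softly at the stop reading. Bring the lever back to its slack position.

Request:
step_arm(targets="0 0.1 0 0;0 0.1 0 0;0 0.2 0 0;0 0.3 -0.1 0;0 0.4 0 0")

```text
clock: 25.85
ee_pos: [0.4658, -0.0601, 0.2355]
tool_rot: [-0.282, -3.129, 0.002]
ft_force: [-0.9, -1.0, -2.0]
opening: 0.0231
grasp_force: 30.7
```

Request:
step_arm(targets="0 0.4 0 0;0 0.4 0 0;0 0.4 0 0;0 0.4 0.1 0;0 0.4 0 0")

```text
clock: 26.35
ee_pos: [0.4696, -0.0397, 0.2343]
tool_rot: [0.282, 3.129, -0.0]
ft_force: [-2.7, -3.0, 0.1]
opening: 0.0229
grasp_force: 30.9
```

Request:
step_arm(targets="0 0.4 0.1 0;0 0.4 0 0;0 0.4 0.1 0;0 0.4 0.1 0;0 0.4 0.1 0")

```text
clock: 26.85
ee_pos: [0.4731, -0.0201, 0.2304]
tool_rot: [-0.282, -3.129, -0.0]
ft_force: [-3.6, -0.1, 6.0]
opening: 0.0228
grasp_force: 31.0
```

Request:
step_arm(targets="0 0.4 0.2 0;0 0.4 0.1 0;0 0.4 0.1 0;0 0.4 0.2 0;0 0.4 0.2 0")

```text
clock: 27.35
ee_pos: [0.4766, -0.0007, 0.2219]
tool_rot: [-0.282, -3.129, 0.001]
ft_force: [-1.5, -3.8, 2.9]
opening: 0.023
grasp_force: 30.9
```

Request:
step_arm(targets="0 0.4 0.2 0;0 0 0 0;0 0 0 0")

```text
clock: 27.65
ee_pos: [0.4774, 0.0037, 0.2202]
tool_rot: [-0.282, -3.129, -0.001]
ft_force: [-1.7, -1.8, 0.5]
opening: 0.0231
grasp_force: 30.5
```

```bash
python3 -c "
from h import *
t,a,c,y,z,s,im=measure(); print(t,a,y,z,s['ft_force'],s['grasp_force'])"
```

```text
27.65 -0.3955612615695115 0.06050874220966011 0.22015427923855133 [-1.65241863 -1.79890442  0.50913339] 30.469014644622803
```

Request:
step_arm(targets="0 0 0 0;0 0 0 0;0 0 0 0;0 0 0 0;0 0 0 0", gripper=1)

```text
clock: 28.2
ee_pos: [0.4778, 0.0031, 0.2204]
tool_rot: [0.282, 3.128, -0.0]
ft_force: [0.1, 0.6, 0.4]
opening: 0.0847
grasp_force: 0.0
```

Request:
step_arm(targets="0 0 0 0;0 0 0 0;0 0 -1 0;0 0 -2 0;0 0 -3 0")

```text
clock: 28.7
ee_pos: [0.4763, 0.0033, 0.2803]
tool_rot: [-0.282, -3.126, -0.0]
ft_force: [0.4, -0.1, 0.7]
opening: 0.0854
grasp_force: 0.0
```

Request:
step_arm(targets="0 0 -3 0;0 0 -2 0;0 0 0 0;0 0 0 0;0 0 0 0")

```text
clock: 29.2
ee_pos: [0.4766, 0.0032, 0.3293]
tool_rot: [-0.282, -3.127, 0.0]
ft_force: [0.1, -0.3, 0.0]
opening: 0.0853
grasp_force: 0.0
```

```bash
python3 - <<'E'
from h import *
t,a,c,y,z,s,im=measure(); print(t,a,s['ee_pos'],s['ft_force'],s['opening'])
b=cv2.imread('pics/s2.png')[...,::-1]; d=cv2.GaussianBlur(cv2.absdiff(im,b).max(2),(0,0),1); m=(d>30).astype('uint8')
k,l,st,ce=cv2.connectedComponentsWithStats(m); print([(x[:5].tolist()) for x in st[1:] if x[4]>8])
for d in cut_out('scene','grip')[:1]: print(d['conf'],d['bbox'])
E
```

```text
29.2 -0.3958996033946393 [0.47659253 0.00324636 0.32930096] [ 0.06239371 -0.29061201  0.04720874] 0.08531186190571712
[[242, 0, 6, 28, 93], [296, 0, 6, 14, 42], [290, 15, 21, 31, 139], [251, 30, 5, 2, 9], [249, 33, 38, 115, 911], [285, 49, 9, 29, 149], [266, 82, 29, 18, 293], [292, 124, 7, 6, 32], [302, 126, 5, 6, 19], [290, 140, 7, 13, 73], [207, 200, 18, 6, 49], [77, 211, 21, 40, 157], [216, 210, 5, 4, 15], [45, 212, 4, 6, 16], [0, 222, 41, 56, 339], [142, 230, 7, 3, 16], [152, 242, 5, 4, 12], [138, 257, 14, 5, 45], [55, 267, 8, 5, 16], [68, 266, 9, 3, 22]]
0.78 [254.3, 170.3, 283.2, 208.9]
```

```bash
python3 -c "
from plant import env; print(env.sign_off())"
```

```text
the job is handed in; nothing more can be done
None
```

I handed the job in at about 29 s of the 64 s allowed. By the camera, the needle stayed between the prongs for more than 8 s, about 5 s of that near mid-fork. The cradle then came down onto its left stop at about 0.02 rad/s, and the lever was released in its rest position with the gripper clear above it.

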